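# Lay the tall tin down and press the tray drawer home

### The job

The tall tin standing in the open drawer is too tall to pass under the unit's top board: leaving the drawer open where it is, tip the tin over and lower it gently (do not let it crash over) so that it lies flat inside the drawer. Then push the drawer fully home past its catch without slamming or forcing it, keep it lightly pressed against its stop for about half a second to be sure that it is seated, and let go. Leave the mug, the stapler and the hole punch on the desk where they are.

Things in the scene. Friction and masses are not known exactly. Their poses are not given: they have to be found in the camera images.
- unit: low white drawer unit, fixed to the desk, 318 x 334 x 143 mm (x, y, z), open at its front, which faces the robot. Origin: on the desk, below the middle of its top board's front edge; its x axis points from the front into the unit (the drawer slides along it), z up. Pushing the unit or its drawer with more than 40 N counts as forcing it. A cash box and papers stand fixed further out
- drawer (a joint): opening of the unit's only drawer (m): 0 = home at a hard stop, 0.225 to 0.25 at the start; opens to unit -x. Friction about 3 N. A sprung roller catch bears from 13 mm on, needs 8 to 18 N to pass, has its crest at 5 mm, and below 2 mm draws the drawer to 0 and holds it; let go between 8 and 13 mm it springs out again. Faster than 0.5 m/s is slamming
- pull (a point): centre of the outer face of the drawer's pull, a steel block 90 mm wide (y), 20 mm high, standing 22 mm out from the drawer's white front board, 55 mm above the desk; axes as the unit's. A good place to push. The front board is 316 mm wide, 18 mm thick, from 15 to 85 mm above the desk
- tray (a point): on the drawer's level inner floor, 27 mm above the desk, at the middle of the foot of the front board's inner face, moving with the drawer; axes as the unit's. Inside, the tray reaches 264 mm back from here (unit x) and 132 mm to each side; side walls rise to 77 mm above the desk. A tape roll, a stamp and an eraser (under 35 mm high) lie near the side walls and may shift
- tin_mid (a point): centre (half-way up) of the tall closed metal tin, 44 (x) x 56 (y) x 110 mm (z, its height), 0.25 to 0.5 kg. It stands on the drawer's floor near the middle, just before the unit's top board, its x axis within 0.2 rad of the unit's; between it and the drawer's front board is room to lie on. Lying on its 56 mm wide side its centre is 22 mm above the floor
- mug: white mug, 80 mm wide, 95 mm high, on the desk left of the drawer; origin: centre of its underside
- stapler: black stapler, 140 x 34 x 55 mm, on the desk right of the drawer; origin: centre of its underside
- punch: hole punch, 100 x 110 x 65 mm, on the desk to the right; origin: centre of its underside
- board_edge (a point): middle of the lower front edge of the unit's top board, 125 mm above the desk; axes as the unit's. The board is 18 mm thick and overhangs the closed drawer's front board by 20 mm. A fixed stack of folders on it reaches 201 mm above the desk, from 8 mm behind this edge back, over nearly the whole width: a closed drawer can only be reached slantwise from the front
- tin: the same tin; origin: centre of its underside
Things that resemble listed ones, but are neither listed nor needed, are in the scene too. Leave any red look-alike of the tin alone.

How it is judged (in metres and radians):
On the way, in this order (a step that is already met when the one before it is completed fails the run):
1. the tin lies flat on the drawer's floor, with the drawer still open within 30 mm of where it was (angle between tin_mid's own z axis and vertical between 1.45 and 1.69 rad and z of tin_mid in the frame of tray below 0.034 m and distance of pull from where it was at the start of the episode below 0.03 m), for 0.2 s.
2. the drawer is home and kept pressed by the fingers with more than 3 N (value of joint drawer below 0.0025 m and contact force between the fingers and unit above 3 N), for 0.4 s.
At the end, for the whole second after the job is handed in: the drawer is home (open less than 2.5 mm) and still, the tin lies flat (its height axis within about 7 degrees of level, its centre less than 34 mm above the drawer's floor) inside the drawer (value of joint drawer below 0.0025 m and velocity of joint drawer between -0.01 and 0.01 m/s and angle between tin_mid's own z axis and vertical between 1.45 and 1.69 rad and z of tin_mid in the frame of tray between 0.015 and 0.034 m and x of tin_mid in the frame of tray between 0 and 0.26 m and y of tin_mid in the frame of tray between -0.13 and 0.13 m); the robot touches nothing.
It fails at once if the tin crashes over (turns faster than 9 rad/s) (angular speed of tin above 9 rad/s).
It fails at once if the drawer is slammed (closing faster than 0.5 m/s) (velocity of joint drawer below -0.5 m/s).
It fails at once if the unit or drawer is pushed with more than 40 N (contact force between any of the fingers, the arm and unit above 40 N).
It fails at once if the mug, the stapler or the punch is moved by more than 30 mm (distance of any of mug, stapler, punch from where it was at the start of the episode above 0.03 m).
It also fails if it takes over 69 s, if anything falls off the work surface, if the arm or the gripper's body presses on something with over 40 N, if the wrist force passes 120 N, or if a joint passes its speed limit or range.

### The arm

A 6-joint arm with a two-finger parallel gripper is mounted at the origin on the work surface. World frame = base frame: x ahead of the robot, y to its left, z up, the work surface at z = 0. Lengths are in m, angles in degrees, forces in N, time in s.
With the tool pointing down it reaches from about 0.325 to 0.9 m from the base axis. Payload 6.1 kg.
Tool frame: the origin (TCP) lies at the very end of the fingers, on their centre line; the grasp point (between the pads) lies env.grip_depth behind it (env.grip_depth is the distance from the TCP to the grasp point, in m); z points along the fingers, y is the direction in which the jaws open and shut (so a half turn about z gives the same grasp; the last joint's range is limited). The gripper opens to 87 mm and grips with 3 to 60 N. Pads are 19 mm wide; open, the fingers measure 117 mm over their backs; the gripper's body (75 mm by 190 mm) begins 51 mm behind the grasp point.
Start: joints at [-83.486, 12.628, 87.462, -0, 79.91, -7.225], TCP at [0.148, -0.607, 0.223] pointing down, gripper open.
Joint ranges: [-170.65, 170.65], [-52.31, 119.04], [5.05, 147.46], [-71.25, 251.25], [11.57, 151.72], [-153.62, 153.62]. Speed limits (degrees/s): [147.25, 147.25, 172.46, 180, 180, 180].

### API

Orientations are given as [roll, pitch, yaw] about the fixed x, y, z axes, in that order (R = Rz(yaw) Ry(pitch) Rx(roll)).
In Python, from workcell import env gives the robot as it stands.
- The arm moves only by the tool apply_moves, never from a script. Its argument "increments" is a list of rows, each a list of 3 entries, a list of its own where there are three numbers: the shift along the tool's x, y, z in m, then the turn, a rotation vector about the tool's x, y, z in degrees, then the finger opening in m, from 0 to 0.087. A call has 1 to 10 rows; each row is the pose to reach, as a shift and turn from the pose commanded when the call began, along the tool's axes at that moment; what a row does not reach only later rows make up. A row lasts 1/12 s, in which the tool goes at most 41.7 mm and 7.16 degrees, less where a joint would pass 70% of its speed; a pose out of reach is approached as far as the arm can. A call with a gripper value outside its range is refused whole. The fingers move at their own pace and stop on an object; the grip force is fixed at half the most. Time passes only in rows, so rows that repeat a pose let the fingers close. It gives the time, the measured TCP pose, the force and the opening at its end, in the units of the state.
- env.read_state(): the state, without advancing time (a new reading comes with each control period).
- env.read_camera(name): name is "scene" or "top" or "wrist"; returns (picture, depth): 384x512x3 uint8, red, green, blue; 384x512 float32, m along the optical axis (not along the pixel's ray), 0 where there is no reading.
- env.camera_params(name): a dict with "intrinsics" (3x3 intrinsics, pixels), "R" (3x3) and "t" (3): a world point X has camera coordinates R X + t. Camera axes: x right, y down, z forward; pixel columns grow to the right and rows downward; lengths in m; the calibration is good to about 2 mm. A picture is of the moment at which its call begins: read the wrist's pose just before it. camera_params takes no time and is no camera call; for the wrist camera it gives the pose at the moment of the call.
- env.close_job(): hands the job in, once; it reports no verdict.
The state is a dict: "clock": time; "joint_pos": joint angles; "joint_velocities": joint speeds; "joint_efforts": joint torques, N m; "tcp_pos": TCP position; "eef_rot": TCP orientation; "force": force on the tool from outside, world axes, zero at the start; "torque": the same for the moment, N m; "grip_width": finger opening in m.
Only numpy, scipy, OpenCV 4.12 (cv2) and the standard library are available. Lean on these libraries where they do the work, as an engineer would, in place of code of your own. Each camera call takes 0.05 s, during which the arm holds its last target.

## Working session

There is one attempt and no reset: what is moved stays moved. The work goes in short steps, Python scripts to look and compute and a tool call to move; the robot and the scene stay as the last step left them, time stands still between calls to the robot, and variables do not carry over. Pictures are saved under pics/ and viewed, and the job is handed in when it is done.

Besides the shell and the picture viewer there is one more tool, called after "Call:" as name(argument=value, ...), one argument or row to a line, values as JSON. apply_moves: Moves the arm, as the interface text tells. Its arguments: {"type":"object","properties":{"increments":{"type":"array","items":{"type":"array"}}},"required":["increments"]}

```bash
ls; mkdir -p pics
cat > h.py <<'E'
import numpy as np,cv2
from workcell import env
from scipy.spatial.transform import Rotation as R
def snap(n,f):
    p=env.camera_params(n); im,d=env.read_camera(n)
    np.savez('pics/'+f+'.npz',im=im,d=d,K=p['intrinsics'],R=p['R'],t=p['t'])
    cv2.imwrite('pics/'+f+'.png',im[:,:,::-1])
def world(f):
    z=np.load('pics/'+f+'.npz'); d=z['d']; K=z['K']
    v,u=np.mgrid[:d.shape[0],:d.shape[1]]
    c=np.stack([(u-K[0,2])/K[0,0]*d,(v-K[1,2])/K[1,1]*d,d],-1)
    w=(c-z['t'])@z['R']; w[d==0]=np.nan
    return z['im'],w
E
python3 - <<'E'
from h import *
print(env.grip_depth,env.read_state())
snap('scene','s0');snap('top','t0')
for n in('scene','top','wrist'):
    p=env.camera_params(n);print(n,-p['R'].T@p['t'],p['R'][2])
E
```

```text
pics
0.0187 {'clock': 0.0, 'joint_pos': array([-8.34841310e+01,  1.26742226e+01,  8.75263588e+01, -1.41147035e-03,
        7.99101287e+01, -7.22362580e+00]), 'joint_velocities': array([ 0.00935513, -0.0028593 , -0.07458268, -0.03657333,  0.05442825,
        0.07228898]), 'joint_efforts': array([-2.13093714e-03, -4.94618475e+01, -3.87382436e+01,  6.96705119e-02,
        5.72253170e-02, -1.56299548e-04]), 'tcp_pos': array([ 0.14837358, -0.60648956,  0.22144279]), 'eef_rot': array([-1.79889994e+02, -1.25428053e-02,  1.37397314e+01]), 'force': array([ 0.48850294, -0.58641289, -0.31550091]), 'torque': array([-0.01701025,  0.02553793,  0.01171798]), 'grip_width': 0.0871295390059151}
scene [0.36865753 0.57840395 1.12883093] [ 0.16444589 -0.51457739 -0.84152698]
top [ 0.27073823 -0.01875731  1.40584496] [ 0.23254532  0.00460513 -0.97257466]
wrist [ 0.2199197  -0.58983196  0.38411197] [-0.2663357  -0.06403089 -0.96175119]
```

View pics/s0.png

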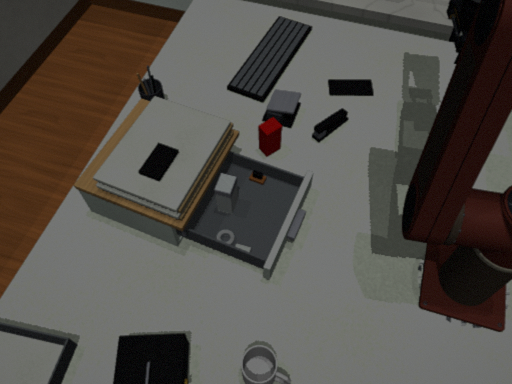

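View pics/t0.png

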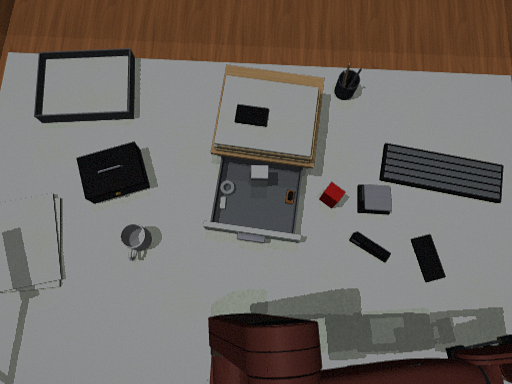

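The candidates for the tin are the light-grey box in the drawer, at top (259,171) and scene (226,190), and the red box on the desk, at top (332,194) and scene (270,136). I choose the grey one, because it stands in the drawer and the red one is the look-alike. I'll check that in a close crop and measure it.

Run:
```python
from h import *
im,w=world('t0'); im2,w2=world('s0')
a=cv2.resize(im[140:250,190:320],None,fx=4,fy=4,interpolation=cv2.INTER_CUBIC)
b=cv2.resize(im2[140:280,170:320],None,fx=3,fy=3)
cv2.imwrite('pics/c0t.png',a[:,:,::-1]);cv2.imwrite('pics/c0s.png',b[:,:,::-1])
W=np.concatenate([w[140:260,190:320].reshape(-1,3)])
def rect(m,n):
    p=m[:,:2].astype(np.float32); r=cv2.minAreaRect(p*1000); print(n,len(p),p.mean(0),m[:,2].mean(),r)
for nm,ww in(('t',w[140:260,190:320]),('s',w2[140:280,170:320])):
    P=ww.reshape(-1,3);P=P[np.isfinite(P[:,0])]
    z=P[:,2]
    print(nm,np.histogram(z,bins=np.arange(0,.24,.01)))
# tin top ~0.137
for nm,ww,(r0,r1,c0,c1) in(('t',w,(160,185,245,275)),('s',w2,(170,205,208,242))):
    P=ww[r0:r1,c0:c1].reshape(-1,3);P=P[(abs(P[:,2]-.137)<.006)];rect(P,'tin'+nm)
    np.set_printoptions(precision=3,suppress=True)
# pull and front board
for nm,ww,(r0,r1,c0,c1) in(('t',w,(215,250,195,310)),('s',w2,(165,275,255,320))):
    P=ww[r0:r1,c0:c1].reshape(-1,3)
    rect(P[abs(P[:,2]-.085)<.004],'front '+nm); rect(P[abs(P[:,2]-.065)<.006],'pull '+nm)
```

```text
t (array([3691,   50, 3714,  945,  239,  121,  283,  321,  557,   44,   16,
          5,   42,  360,  446,  209,   71,   56,  259,  483,  555,    0,
          0]), array([0.  , 0.01, 0.02, 0.03, 0.04, 0.05, 0.06, 0.07, 0.08, 0.09, 0.1 ,
       0.11, 0.12, 0.13, 0.14, 0.15, 0.16, 0.17, 0.18, 0.19, 0.2 , 0.21,
       0.22, 0.23]))
s (array([4344,   83, 4887, 1211,  609,  504,  704,  642,  839,   59,   58,
         31,  106,  480,  556,  269,  125,  112,  255,  699, 1297,   83,
          0]), array([0.  , 0.01, 0.02, 0.03, 0.04, 0.05, 0.06, 0.07, 0.08, 0.09, 0.1 ,
       0.11, 0.12, 0.13, 0.14, 0.15, 0.16, 0.17, 0.18, 0.19, 0.2 , 0.21,
       0.22, 0.23]))
tint 259 [ 0.65507114 -0.02459192] 0.13674669410892512 ((660.447509765625, -31.443084716796875), (61.036521911621094, 73.90087890625), 2.6493287086486816)
tins 382 [ 0.658 -0.022] 0.1372146391257309 ((664.5438842773438, -22.433574676513672), (59.82639694213867, 71.26827239990234), 86.17007446289062)
front t 480 [ 0.471 -0.007] 0.08499282667802444 ((478.71856689453125, -4.6919403076171875), (75.04438018798828, 311.47271728515625), 2.744387626647949)
pull t 238 [ 0.455 -0.003] 0.06498416308542998 ((478.9978332519531, -9.409896850585938), (82.17771911621094, 299.6047058105469), 1.6629431247711182)
front s 707 [0.473 0.007] 0.08513915239437905 ((492.78125, -2.3556671142578125), (130.69873046875, 309.7413635253906), 7.4189558029174805)
pull s 487 [ 0.483 -0.031] 0.06467333014330442 ((517.990478515625, -2.7131500244140625), (166.94277954101562, 315.2907409667969), 4.9057488441467285)
```

Run:
```python
import cv2,numpy as np
a=cv2.imread('pics/c0t.png');b=cv2.imread('pics/c0s.png')
cv2.imwrite('pics/c0.png',np.clip(a*1.5,0,255)); cv2.imwrite('pics/c0b.png',np.clip(b*1.7,0,255))
```

```text
[ WARN:0@0.057] global loadsave.cpp:1063 imwrite_ Unsupported depth image for selected encoder is fallbacked to CV_8U.
```

View pics/c0.png

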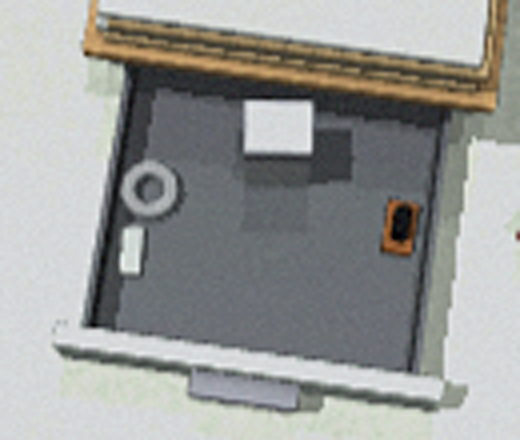

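View pics/c0b.png

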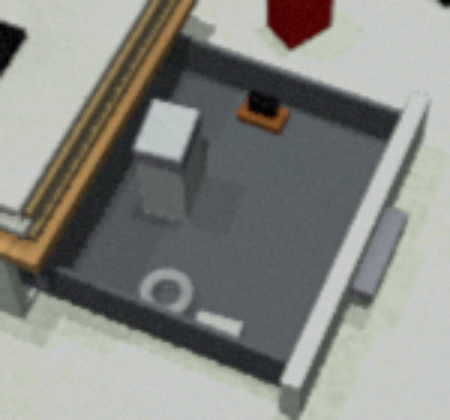

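The crop confirms it. The light-grey tin stands in the drawer close to the wooden board edge, with the tape roll and eraser on the left and the stamp on the right. The pull is at the bottom centre of the crop. Next I fit the frames more precisely.

Run:
```python
from h import *
np.set_printoptions(precision=4,suppress=True)
for n,(fr,br,tr,pr) in {'t0':((215,245,195,310),(140,172,205,325),(160,182,247,273),(225,248,228,275)),'s0':((165,275,255,320),(130,245,160,250),(170,200,208,240),(200,250,280,315))}.items():
    im,w=world(n)
    def c(r,lo,hi,bright=0):
        P=w[r[0]:r[1],r[2]:r[3]].reshape(-1,3);I=im[r[0]:r[1],r[2]:r[3]].reshape(-1,3).astype(int)
        k=(P[:,2]>lo)&(P[:,2]<hi)&(I.mean(1)>bright); return P[k],I[k]
    P,_=c(fr,.078,.092,100)
    # robust line y-dir
    x,y=P[:,0],P[:,1]; k=np.ones(len(x),bool)
    for _ in range(6):
        p=np.polyfit(y[k],x[k],1); k=abs(x-np.polyval(p,y))<.012
    print(n,'front top: n',k.sum(),'slope',p[0],'yaw',np.degrees(np.arctan(-p[0])),'y',y[k].min(),y[k].max(),'x@',np.polyval(p,0), 'res pct',np.percentile((x-np.polyval(p,y))[k],[2,98]))
    P,I=c(tr,.131,.143,0); b=I.mean(1); k=(abs(I[:,0]-I[:,2])<15)
    P=P[k]; print(' tin top n',len(P),'mean',P.mean(0),cv2.minAreaRect((P[:,:2]*1000).astype(np.float32)))
    P,I=c(br,.132,.150,0); wood=(I[:,0]-I[:,2]>40)
    P=P[wood]; print(' wood',len(P),P.min(0),P.max(0))
    ys=np.linspace(-.17,.17,18); L=[]
    for a,b in zip(ys[:-1],ys[1:]):
        q=P[(P[:,1]>=a)&(P[:,1]<b)]
        if len(q)>5:L.append(((a+b)/2,np.percentile(q[:,0],4)))
    L=np.array(L);p=np.polyfit(L[:,0],L[:,1],1);print('  board front edge',p,np.degrees(np.arctan(-p[0])),P[:,1].min(),P[:,1].max())
    P,_=c(pr,.055,.070);x,y=P[:,0],P[:,1];print(' pull',len(P),P.mean(0),x.min(),x.max(),y.min(),y.max())
    cv2.imwrite
```

```text
t0 front top: n 530 slope 0.09741000860840868 yaw -5.563629460532872 y -0.16147046079863855 0.1515425615024116 x@ 0.47107685637613606 res pct [-0.0083  0.0086]
 tin top n 236 mean [ 0.6518 -0.0222  0.1367] ((657.2161865234375, -26.834518432617188), (55.11490249633789, 64.30834197998047), 2.848473072052002)
 wood 357 [ 0.6737 -0.1997  0.1324] [0.7646 0.1373 0.1499]
  board front edge [0.0978 0.693 ] -5.587194185246162 -0.19968858565584607 0.13726136374556527
 pull 211 [ 0.4516 -0.0033  0.0643] 0.4367411188276328 0.47016161211608687 -0.07955897582756406 0.07118027248646258
s0 front top: n 641 slope 0.09846442701642873 yaw -5.623469214929436 y -0.16692430126707394 0.15062725059338214 x@ 0.4722109631110859 res pct [-0.0076  0.0077]
 tin top n 330 mean [ 0.6521 -0.0205  0.1369] ((658.8076171875, -21.02434539794922), (57.67145919799805, 59.977317810058594), 1.7330647706985474)
 wood 478 [ 0.6774 -0.1918  0.1379] [0.7736 0.1379 0.1485]
  board front edge [0.1006 0.6946] -5.745176662078842 -0.19175609216031828 0.13792449995692224
 pull 296 [0.4526 0.     0.0646] 0.43703832313324703 0.4710482734399126 -0.07982448554097023 0.08411350720993516
```

Run:
```python
from h import *
np.set_printoptions(precision=4,suppress=True)
u=np.array([.9952,-.0976]);v=np.array([.0976,.9952]);o=np.array([.480,-.0074])
for n,r in(('t0',(150,215,235,290)),('s0',(165,235,195,260))):
    im,w=world(n);P=w[r[0]:r[1],r[2]:r[3]].reshape(-1,3)
    q=np.c_[(P[:,:2]-o)@u,(P[:,:2]-o)@v,P[:,2]]
    k=(q[:,2]>.05)&(q[:,2]<.125)&(q[:,0]>.11)&(q[:,0]<.2)&(abs(q[:,1])<.06)
    f=q[k]; print(n,len(f))
    # front face fit
    g=f[(abs(f[:,1]-.003)<.024)]
    kk=np.ones(len(g),bool)
    for _ in range(5):
        if kk.sum()<5:break
        p=np.polyfit(g[kk,1],g[kk,0],1); kk=abs(g[:,0]-np.polyval(p,g[:,1]))<.006
    print('front face',p,'rel yaw deg',np.degrees(np.arctan(-p[0])),kk.sum())
    t=q[(abs(q[:,2]-.137)<.006)&(q[:,0]<.203)&(abs(q[:,1])<.06)]
    print('top',len(t),np.percentile(t,[1,5,50,95,99],axis=0)[:,:2].tolist(), t.mean(0))
# folders & board
im,w=world('t0');P=w[60:170,200:335].reshape(-1,3);q=np.c_[(P[:,:2]-o)@u,(P[:,:2]-o)@v,P[:,2]]
for lo in np.arange(.12,.21,.01):
    s=q[(q[:,2]>=lo)&(q[:,2]<lo+.01)&(abs(q[:,1])<.1)]
    if len(s):print(round(lo,3),len(s),s[:,0].min(),np.percentile(s[:,0],5))
```

```text
t0 99
front face [-0.1147  0.1515] rel yaw deg 6.5405897316678825 88
top 235 [[0.14921441146783254, -0.02657005833025169], [0.1520045328195176, -0.02263745080839896], [0.17234155648554061, 0.0020231427564435765], [0.1934070020456553, 0.02750955693827246], [0.19578253586555242, 0.030983193633212103]] [0.1722 0.0021 0.1367]
s0 326
front face [-0.069   0.1521] rel yaw deg 3.945250187774886 118
top 329 [[0.1496477511342895, -0.025971899837224525], [0.15260490662272402, -0.022683580601023257], [0.1723892873391064, 0.004392256904418029], [0.1926813145474286, 0.028598879137114747], [0.19611745229274372, 0.031125828141575676]] [0.1724 0.0038 0.1369]
0.12 17 0.18894489643573553 0.19275997527868263
0.13 243 0.1765553066586053 0.18145156714635752
0.14 734 0.1763274812253139 0.21198706886833915
0.15 142 0.209730172451657 0.2191945764840364
0.16 45 0.21853477611775451 0.2201050330864961
0.17 33 0.21962291019426083 0.22045224118920473
0.18 149 0.21870218351182655 0.2198790199673906
0.19 1607 0.2203358688604507 0.22724335517742925
0.2 2364 0.223359310683586 0.23356800750101606
```

```bash
cat >> h.py <<'E'
np.set_printoptions(precision=4,suppress=True)
def Rt(yaw,tilt): # tilt>0: approach leans away from robot (+x)
    return R.from_euler('z',yaw,degrees=True)*R.from_euler('x',180,degrees=True)*R.from_euler('y',tilt,degrees=True)
def goto(pos,yaw,tilt,grasp=False,cur=None):
    s=env.read_state()
    p,r=(s['tcp_pos'],R.from_euler('xyz',s['eef_rot'],degrees=True)) if cur is None else cur
    T=Rt(yaw,tilt); pos=np.array(pos,float)
    if grasp: pos=pos+env.grip_depth*T.apply([0,0,1])
    print('shift',r.inv().apply(pos-p),'turn',(r.inv()*T).as_rotvec(degrees=True),'tcp',pos)
    return pos,T
E
python3 - <<'E'
from h import *
# above the tin
goto([.640,-.021,.28],-3,10)
goto([.3,-.40,.28],8,0)
E
```

```text
shift [ 0.6167 -0.4522 -0.0576] turn [-1.5594  9.9317 16.686 ] tcp [ 0.64  -0.021  0.28 ]
shift [ 0.1964 -0.1648 -0.0581] turn [-0.0986 -0.0066  5.7373] tcp [ 0.3  -0.4   0.28]
```

Call:
apply_moves(
  increments=[
    [[0.05, -0.03, -0.055], [0, 0, 0], 0.087],
    [[0.617, -0.452, -0.058], [-1.5, 9.9, 16.7], 0.087],
    [[0.617, -0.452, -0.058], [-1.5, 9.9, 16.7], 0.087],
    [[0.617, -0.452, -0.058], [-1.5, 9.9, 16.7], 0.087],
    [[0.617, -0.452, -0.058], [-1.5, 9.9, 16.7], 0.087],
    [[0.617, -0.452, -0.058], [-1.5, 9.9, 16.7], 0.087],
    [[0.617, -0.452, -0.058], [-1.5, 9.9, 16.7], 0.087],
    [[0.617, -0.452, -0.058], [-1.5, 9.9, 16.7], 0.087],
    [[0.617, -0.452, -0.058], [-1.5, 9.9, 16.7], 0.087],
    [[0.617, -0.452, -0.058], [-1.5, 9.9, 16.7], 0.087],
  ],
)

```text
clock: 0.93
tcp_pos: [0.4106, -0.2961, 0.266]
eef_rot: [180.0, -10.0, -3.0]
force: [0.4, -1.2, 0.0]
grip_width: 0.0869
```

Run:
```python
from h import *
goto([.640,-.021,.25],-3,10)
```

```text
shift [ 0.2086 -0.2869  0.0528] turn [ 0.0411  0.023  -0.0276] tcp [ 0.64  -0.021  0.25 ]
```

Call:
apply_moves(
  increments=[
    [[0.209, -0.287, 0.052], [0, 0, 0], 0.087],
    [[0.209, -0.287, 0.052], [0, 0, 0], 0.087],
    [[0.209, -0.287, 0.052], [0, 0, 0], 0.087],
    [[0.209, -0.287, 0.052], [0, 0, 0], 0.087],
    [[0.209, -0.287, 0.052], [0, 0, 0], 0.087],
    [[0.209, -0.287, 0.052], [0, 0, 0], 0.087],
    [[0.209, -0.287, 0.052], [0, 0, 0], 0.087],
    [[0.209, -0.287, 0.052], [0, 0, 0], 0.087],
    [[0.209, -0.287, 0.052], [0, 0, 0], 0.087],
    [[0.209, -0.287, 0.052], [0, 0, 0], 0.087],
  ],
)

```text
clock: 1.77
tcp_pos: [0.6412, -0.018, 0.2496]
eef_rot: [-179.9, -9.9, -2.8]
force: [-0.2, 0.3, -0.0]
grip_width: 0.0864
```

Run:
```python
from h import *
snap('wrist','w1')
goto([.646,-.021,.115],-3,10,grasp=True)
```

```text
shift [-0.017   0.0006  0.1523] turn [-0.0215  0.1372  0.2168] tcp [ 0.6492 -0.0212  0.0966]
```

View pics/w1.png

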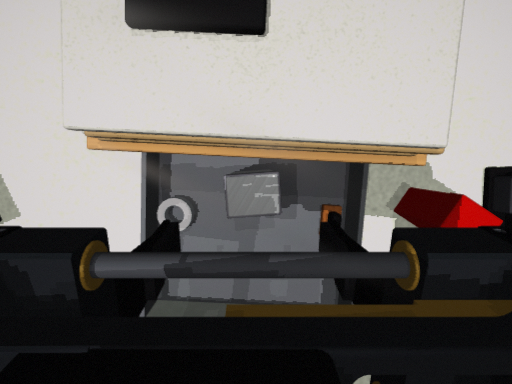

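The wrist view shows the tin at (252,194), centred between the fingertips near (165,240) and (340,240) and turned a few degrees from the tool. Going down to grasp.

Call:
apply_moves(
  increments=[
    [[-0.017, 0, 0.03], [0, 0, -2], 0.087],
    [[-0.017, 0, 0.06], [0, 0, -2], 0.087],
    [[-0.017, 0, 0.09], [0, 0, -2], 0.087],
    [[-0.017, 0, 0.12], [0, 0, -2], 0.087],
    [[-0.017, 0, 0.14], [0, 0, -2], 0.087],
    [[-0.017, 0, 0.152], [0, 0, -2], 0.087],
    [[-0.017, 0, 0.152], [0, 0, -2], 0.087],
    [[-0.017, 0, 0.152], [0, 0, -2], 0.087],
  ],
)

```text
clock: 2.48
tcp_pos: [0.6487, -0.024, 0.0983]
eef_rot: [179.6, -9.9, -1.0]
force: [0.9, -0.4, 1.1]
grip_width: 0.0874
```

Run:
```python
from h import *
print(env.read_state()['tcp_pos'],env.read_state()['force']);snap('scene','s2');snap('wrist','w2')
im=cv2.imread('pics/s2.png')[110:290,150:340];im2=cv2.imread('pics/w2.png')
a=cv2.resize(im,(400,379)); cv2.imwrite('pics/c2.png',np.hstack([cv2.convertScaleAbs(a,alpha=1.7),cv2.resize(im2,(400,379))]))
```

```text
[ 0.6487 -0.024   0.0983] [ 0.8603 -0.3685  1.0531]
```

View pics/c2.png

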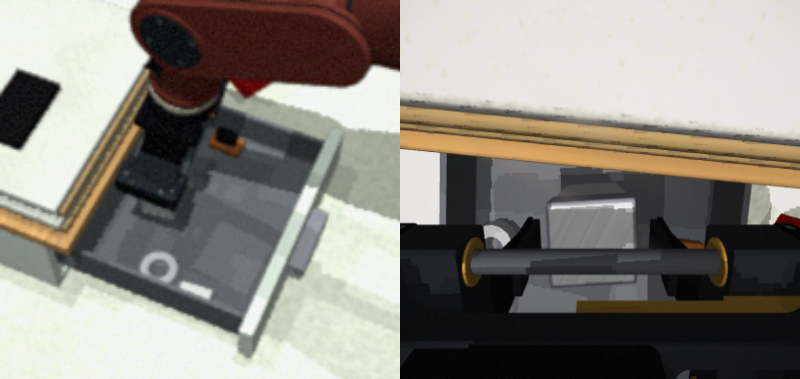

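The tin is square between the fingers and the body is clear of the board. Closing now.

Call:
apply_moves(
  increments=[
    [[0, 0, 0], [0, 0, 0], 0.06],
    [[0, 0, 0], [0, 0, 0], 0.05],
    [[0, 0, 0], [0, 0, 0], 0.04],
    [[0, 0, 0], [0, 0, 0], 0.04],
    [[0, 0, 0], [0, 0, 0], 0.04],
    [[0, 0, 0], [0, 0, 0], 0.04],
    [[0, 0, 0], [0, 0, 0], 0.04],
  ],
)

```text
clock: 3.17
tcp_pos: [0.6491, -0.0231, 0.0985]
eef_rot: [179.6, -10.0, -1.0]
force: [-1.6, 2.1, 3.3]
grip_width: 0.0559
```

Run:
```python
from h import *
s=env.read_state();print(s['force'],s['tcp_pos'],s['eef_rot'])
p=s['tcp_pos'];up=p+[0,0,.015];u=np.array([.9952,-.0976,0])
goto(up,-1,10); goto(up-.073*u,-4,10); goto(up-.073*u-[0,0,.015],-4,10)
```

```text
[-1.618   2.0859  3.2733] [ 0.6491 -0.0231  0.0985] [179.615   -9.9693  -0.9627]
shift [ 0.0026  0.0001 -0.0148] turn [0.3786 0.0306 0.0368] tcp [ 0.6491 -0.0231  0.1135]
shift [-0.0691 -0.0057 -0.0274] turn [-0.1417  0.0206  2.9914] tcp [ 0.5764 -0.016   0.1135]
shift [-0.0717 -0.0058 -0.0126] turn [-0.1417  0.0206  2.9914] tcp [ 0.5764 -0.016   0.0985]
```

Call:
apply_moves(
  increments=[
    [[0.001, 0, -0.008], [0, 0, 0], 0.04],
    [[0.002, 0, -0.015], [0, 0, 0], 0.04],
    [[-0.018, -0.001, -0.018], [0, 0, 1], 0.04],
    [[-0.045, -0.003, -0.023], [0, 0, 2], 0.04],
    [[-0.069, -0.006, -0.027], [0, 0, 3], 0.04],
    [[-0.069, -0.006, -0.027], [0, 0, 3], 0.04],
    [[-0.071, -0.006, -0.018], [0, 0, 3], 0.04],
    [[-0.072, -0.006, -0.013], [0, 0, 3], 0.04],
    [[-0.072, -0.006, -0.013], [0, 0, 3], 0.04],
  ],
)

```text
clock: 3.92
tcp_pos: [0.5771, -0.0159, 0.0985]
eef_rot: [-179.8, -10.1, -4.0]
force: [-0.7, -0.1, -4.4]
grip_width: 0.0558
```

Run:
```python
from h import *
s=env.read_state();print(s['force'],s['tcp_pos'],s['eef_rot'])
snap('scene','s3');snap('wrist','w3')
im=cv2.imread('pics/s3.png')[110:290,150:340];im2=cv2.imread('pics/w3.png')
a=cv2.resize(im,(400,379)); cv2.imwrite('pics/c3.png',np.hstack([cv2.convertScaleAbs(a,alpha=1.7),cv2.resize(im2,(400,379))]))
```

```text
[-0.676  -0.1395 -4.4342] [ 0.5771 -0.0159  0.0985] [-179.8489  -10.0541   -4.0126]
```

View pics/c3.png

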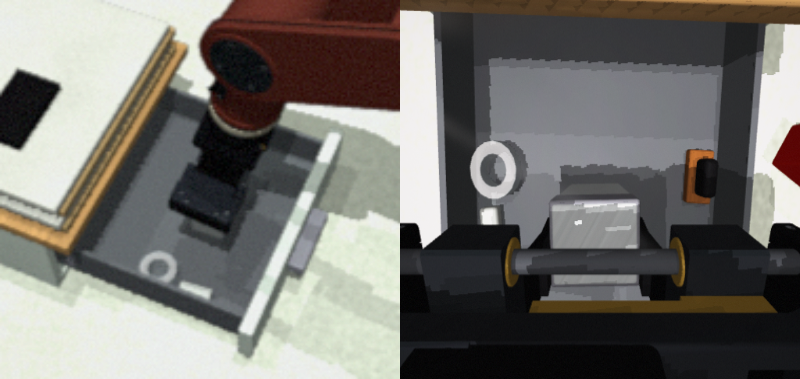

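Call:
apply_moves(
  increments=[
    [[0, 0, 0.001], [0, 0, 0], 0.04],
    [[0, 0, 0.001], [0, 0, 0], 0.04],
  ],
)

```text
clock: 4.18
tcp_pos: [0.5773, -0.0162, 0.0983]
eef_rot: [-179.9, -10.1, -4.0]
force: [-0.4, 0.2, 0.5]
grip_width: 0.0561
```

Call:
apply_moves(
  increments=[
    [[0, 0, 0.001], [0, 0, 0], 0.04],
    [[0, 0, 0.001], [0, 0, 0], 0.04],
  ],
)

```text
clock: 4.35
tcp_pos: [0.5781, -0.0162, 0.0982]
eef_rot: [-179.9, -10.2, -4.0]
force: [-0.5, 0.1, 4.1]
grip_width: 0.0558
```

Run:
```python
from h import *
u=np.array([.9952,-.0976]);v=np.array([.0976,.9952]);o=np.array([.480,-.0074])
im,w=world('t0');
for nm,r in(('tape',(178,196,219,236)),('eraser',(194,211,217,228)),('stamp',(188,205,284,296))):
    P=w[r[0]:r[1],r[2]:r[3]].reshape(-1,3);q=np.c_[(P[:,:2]-o)@u,(P[:,:2]-o)@v,P[:,2]]
    k=q[(q[:,2]>.031)&(abs(q[:,1])<.126)]
    print(nm,len(k),np.percentile(k,[3,50,97],axis=0).tolist())
s=env.read_state();
c=(s['tcp_pos'],R.from_euler('xyz',s['eef_rot'],degrees=True))
goto([.580,-.0165,.114],-4,-32,grasp=True)
goto([.580,-.0165,.114],-4,-11,grasp=True)
```

```text
tape 137 [[0.1064825400336283, 0.08385833349629807, 0.03141021768035308], [0.13026532969846227, 0.10510700018071578, 0.04465201107044835], [0.15418448662475975, 0.12473024185066786, 0.05142143430371933]]
eraser 84 [[0.05649202284731049, 0.10227790100659943, 0.03172343569545674], [0.07649639247570436, 0.11308566173476153, 0.03728615281607811], [0.10267133940781581, 0.12353830791782508, 0.04246491906831885]]
stamp 107 [[0.10900719030448226, -0.1209423958120372, 0.032263116810578675], [0.12753199059645964, -0.10791891290124175, 0.04089703011407141], [0.15197728600435637, -0.09588229450361141, 0.06446396024879125]]
shift [-0.0079  0.0001 -0.0013] turn [ -0.1098 -42.1709   0.0331] tcp [ 0.5701 -0.0158  0.0981]
shift [-0.0021  0.0001  0.0022] turn [ -0.1121 -21.1709   0.0123] tcp [ 0.5764 -0.0163  0.0956]
```

Call:
apply_moves(
  increments=[
    [[0, 0, 0], [0, 0, 0], 0.087],
    [[0, 0, 0], [0, 0, 0], 0.087],
    [[0, 0, 0], [0, 0, 0], 0.087],
    [[-0.001, 0, 0.0], [0, -7, 0], 0.087],
    [[-0.002, 0, 0.001], [0, -14, 0], 0.087],
    [[-0.003, 0, 0.001], [0, -21, 0], 0.087],
    [[-0.005, 0, 0.0], [0, -28, 0], 0.087],
    [[-0.007, 0, 0.0], [0, -35, 0], 0.087],
    [[-0.008, 0, -0.001], [0, -42, 0], 0.087],
    [[-0.008, 0, -0.001], [0, -42, 0], 0.087],
  ],
)

```text
clock: 5.18
tcp_pos: [0.5667, -0.0155, 0.0884]
eef_rot: [-179.8, 33.0, -3.9]
force: [-0.5, 0.5, -3.0]
grip_width: 0.0869
```

Run:
```python
from h import *
s=env.read_state();print(s['force'],s['tcp_pos'],s['eef_rot'],s['joint_pos'])
goto([.580,-.0165,.114],-4,-32,grasp=True)
snap('scene','s4');snap('wrist','w4')
im=cv2.imread('pics/s4.png')[110:290,150:340];im2=cv2.imread('pics/w4.png')
a=cv2.resize(im,(400,379)); cv2.imwrite('pics/c4.png',np.hstack([cv2.convertScaleAbs(a,alpha=1.7),cv2.resize(im2,(400,379))]))
```

```text
[-0.4817  0.494  -3.0457] [ 0.5667 -0.0155  0.0884] [-179.7965   32.9582   -3.9108] [ -8.2293  39.318   72.6619  -2.1842 100.9092  85.9614]
shift [-0.0024  0.     -0.01  ] turn [-0.1556  0.9583  0.0735] tcp [ 0.5701 -0.0158  0.0981]
```

View pics/c4.png

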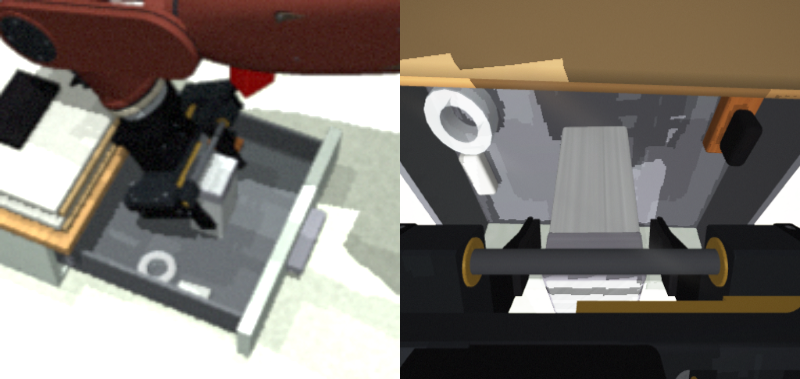

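The tin stands free between the open fingers and the tool leans back over the top board with clearance. I'll raise the grasp by 10 mm and close.

Call:
apply_moves(
  increments=[
    [[-0.002, 0, -0.01], [0, 1, 0], 0.087],
    [[-0.002, 0, -0.01], [0, 1, 0], 0.087],
    [[-0.002, 0, -0.01], [0, 1, 0], 0.06],
    [[-0.002, 0, -0.01], [0, 1, 0], 0.05],
    [[-0.002, 0, -0.01], [0, 1, 0], 0.04],
    [[-0.002, 0, -0.01], [0, 1, 0], 0.04],
    [[-0.002, 0, -0.01], [0, 1, 0], 0.04],
    [[-0.002, 0, -0.01], [0, 1, 0], 0.04],
    [[-0.002, 0, -0.01], [0, 1, 0], 0.04],
  ],
)

```text
clock: 6.03
tcp_pos: [0.5719, -0.0156, 0.1058]
eef_rot: [-179.8, 31.0, -3.9]
force: [-0.7, 0.3, 2.0]
grip_width: 0.0561
```

Run:
```python
from h import *
s=env.read_state();print(s['force'],s['tcp_pos'],s['eef_rot'])
p=s['tcp_pos'];g=p-env.grip_depth*Rt(-4,-32).apply([0,0,1]);print('grasp',g)
u=np.array([.9952,-.0976,0])
print('lift');goto(g+[0,0,.06],-4,-32,True)
# after lift/rotate, from scratch: waypoints for rotation
for t in range(-24,59,8): goto(g+[0,0,.06],-4,t,True)
```

```text
[-0.6538  0.3264  2.0364] [ 0.5719 -0.0156  0.1058] [-179.8458   31.0418   -3.9138]
grasp [ 0.5817 -0.0163  0.1217]
lift
shift [-0.0309 -0.0001 -0.0514] turn [-0.1091 -0.9581  0.0748] tcp [ 0.5719 -0.0156  0.1658]
shift [-0.0283 -0.0001 -0.0515] turn [-0.1141  7.0419  0.0671] tcp [ 0.5742 -0.0158  0.1646]
shift [-0.0258 -0.0001 -0.052 ] turn [-0.1188 15.0419  0.0591] tcp [ 0.5766 -0.016   0.1637]
shift [-0.0233 -0.0001 -0.0529] turn [-0.1231 23.0419  0.0508] tcp [ 0.5792 -0.0162  0.1632]
shift [-0.021  -0.0001 -0.0541] turn [-0.127  31.0419  0.0424] tcp [ 0.5817 -0.0163  0.163 ]
shift [-0.0188 -0.0001 -0.0556] turn [-0.1306 39.0419  0.0336] tcp [ 0.5843 -0.0165  0.1632]
shift [-0.0169 -0.0001 -0.0574] turn [-0.1338 47.0419  0.0247] tcp [ 0.5869 -0.0167  0.1637]
shift [-0.0153 -0.0001 -0.0594] turn [-0.1366 55.0419  0.0154] tcp [ 0.5893 -0.0169  0.1646]
shift [-0.014  -0.0001 -0.0616] turn [-0.139  63.0419  0.0059] tcp [ 0.5916 -0.017   0.1658]
shift [-0.0129 -0.0001 -0.064 ] turn [-0.1411 71.0418 -0.0038] tcp [ 0.5937 -0.0172  0.1674]
shift [-0.0123 -0.0001 -0.0665] turn [-0.1427 79.0418 -0.0139] tcp [ 0.5956 -0.0173  0.1692]
shift [-0.012  -0.0001 -0.0691] turn [-0.1439 87.0418 -0.0242] tcp [ 0.5972 -0.0174  0.1712]
```

Run:
```python
from h import *
u=np.array([.9952,-.0976,0])
g=np.array([.5817,-.0163,.1217])
for k,(dx,dz,t) in enumerate([(0,.02,-31),(0,.04,-31),(-.004,.05,-25),(-.008,.055,-18),(-.012,.055,-11),(-.012,.055,-4),(-.012,.055,3),(-.012,.055,10),(-.012,.055,17),(-.012,.055,17)]): goto(g+dx*u+[0,0,dz],-4,t,True)
```

```text
shift [-0.01   -0.0001 -0.0171] turn [-0.1097  0.0419  0.0738] tcp [ 0.5721 -0.0156  0.1257]
shift [-0.0204 -0.0001 -0.0343] turn [-0.1097  0.0419  0.0738] tcp [ 0.5721 -0.0156  0.1457]
shift [-0.027  -0.0003 -0.0409] turn [-0.1135  6.0419  0.068 ] tcp [ 0.5698 -0.0154  0.1548]
shift [-0.0307 -0.0004 -0.0435] turn [-0.1176 13.0419  0.0611] tcp [ 0.568  -0.0151  0.1589]
shift [-0.032  -0.0005 -0.0421] turn [-0.1215 20.0419  0.0539] tcp [ 0.5662 -0.0149  0.1583]
shift [-0.0299 -0.0005 -0.043 ] turn [-0.1251 27.0419  0.0466] tcp [ 0.5685 -0.015   0.158 ]
shift [-0.0279 -0.0005 -0.0441] turn [-0.1284 34.0419  0.0391] tcp [ 0.5707 -0.0152  0.158 ]
shift [-0.0261 -0.0005 -0.0455] turn [-0.1314 41.0419  0.0314] tcp [ 0.573  -0.0154  0.1583]
shift [-0.0245 -0.0005 -0.0471] turn [-0.1342 48.0419  0.0235] tcp [ 0.5752 -0.0155  0.1588]
shift [-0.0245 -0.0005 -0.0471] turn [-0.1342 48.0419  0.0235] tcp [ 0.5752 -0.0155  0.1588]
```

Call:
apply_moves(
  increments=[
    [[-0.01, 0, -0.017], [0, 0, 0], 0.04],
    [[-0.02, 0, -0.034], [0, 0, 0], 0.04],
    [[-0.027, 0, -0.041], [0, 6, 0], 0.04],
    [[-0.031, 0, -0.043], [0, 13, 0], 0.04],
    [[-0.032, 0, -0.042], [0, 20, 0], 0.04],
    [[-0.03, 0, -0.043], [0, 27, 0], 0.04],
    [[-0.028, 0, -0.044], [0, 34, 0], 0.04],
    [[-0.026, 0, -0.0455], [0, 41, 0], 0.04],
    [[-0.0245, 0, -0.047], [0, 48, 0], 0.04],
    [[-0.0245, 0, -0.047], [0, 48, 0], 0.04],
  ],
)

```text
clock: 6.87
tcp_pos: [0.5669, -0.0143, 0.1519]
eef_rot: [-179.8, -16.5, -4.0]
force: [-3.1, 1.0, -7.0]
grip_width: 0.0559
```

Run:
```python
from h import *
s=env.read_state();print(s['force'],s['tcp_pos'],s['eef_rot'],s['joint_pos'])
snap('scene','s5')
im=cv2.imread('pics/s5.png')[110:290,150:340]
cv2.imwrite('pics/c5.png',cv2.convertScaleAbs(cv2.resize(im,(600,568)),alpha=1.7))
u=np.array([.9952,-.0976,0])
g=np.array([.5817,-.0163,.1217])
for k,(dx,dz,t) in enumerate([(-.012,.055,24),(-.012,.055,31),(-.012,.055,38),(-.012,.055,45),(-.012,.055,52),(-.012,.055,59)]): goto(g+dx*u+[0,0,dz],-4,t,True)
```

```text
[-3.1286  1.0102 -7.0325] [ 0.5669 -0.0143  0.1519] [-179.7789  -16.4662   -4.029 ] [-10.6952  -4.3471 114.8605   2.6303  53.1793  82.0269]
shift [ 0.0094  0.0002 -0.0029] turn [-0.1844  7.6365 -0.0549] tcp [ 0.5773 -0.0157  0.1596]
shift [ 0.0116  0.0002 -0.0033] turn [-0.1811 14.6365 -0.0662] tcp [ 0.5794 -0.0158  0.1607]
shift [ 0.0138  0.0002 -0.0041] turn [-0.1773 21.6365 -0.0774] tcp [ 0.5812 -0.0159  0.162 ]
shift [ 0.0159  0.0001 -0.005 ] turn [-0.173  28.6365 -0.0885] tcp [ 0.5829 -0.0161  0.1635]
shift [ 0.0178  0.0001 -0.0062] turn [-0.1682 35.6365 -0.0994] tcp [ 0.5845 -0.0162  0.1652]
shift [ 0.0196  0.0001 -0.0077] turn [-0.163  42.6365 -0.1103] tcp [ 0.5857 -0.0162  0.1671]
```

View pics/c5.png

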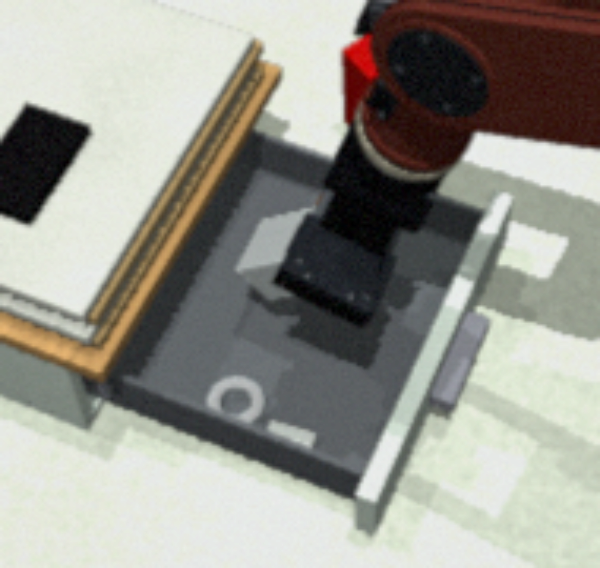

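Call:
apply_moves(
  increments=[
    [[0.0, 0, 0], [0, 0, 0], 0.04],
    [[0, 0, 0], [0, 0, 0], 0.04],
  ],
)

```text
clock: 7.08
tcp_pos: [0.5771, -0.0165, 0.1601]
eef_rot: [-179.9, -17.0, -4.0]
force: [1.3, -0.3, -5.0]
grip_width: 0.0556
```

Run:
```python
from h import *
s=env.read_state();print(s['force'],s['tcp_pos'],s['eef_rot'])
u=np.array([.9952,-.0976,0])
g=np.array([.5817,-.0163,.1217])
for k,(dx,dz,t) in enumerate([(-.012,.055,24),(-.012,.055,31),(-.012,.055,38),(-.012,.055,45),(-.012,.055,52),(-.012,.055,59)]): goto(g+dx*u+[0,0,dz],-4,t,True)
```

```text
[ 1.302  -0.2851 -5.013 ] [ 0.5771 -0.0165  0.1601] [-179.8758  -16.967    -4.0389]
shift [ 0.     -0.0009  0.0005] turn [-0.1105  7.033  -0.0441] tcp [ 0.5773 -0.0157  0.1596]
shift [ 0.0022 -0.0009  0.0001] turn [-0.1078 14.033  -0.0508] tcp [ 0.5794 -0.0158  0.1607]
shift [ 0.0044 -0.0009 -0.0006] turn [-0.1048 21.033  -0.0575] tcp [ 0.5812 -0.0159  0.162 ]
shift [ 0.0065 -0.0009 -0.0015] turn [-0.1015 28.033  -0.0641] tcp [ 0.5829 -0.0161  0.1635]
shift [ 0.0084 -0.0009 -0.0027] turn [-0.098  35.033  -0.0705] tcp [ 0.5845 -0.0162  0.1652]
shift [ 0.0102 -0.0009 -0.0041] turn [-0.0942 42.033  -0.0769] tcp [ 0.5857 -0.0162  0.1671]
```

Settling confirms that the measured pose lags and that the arm then reaches its target. Continuing the turn.

Call:
apply_moves(
  increments=[
    [[0, 0, 0], [0, 7, 0], 0.04],
    [[0.002, 0, 0], [0, 14, 0], 0.04],
    [[0.004, 0, -0.001], [0, 21, 0], 0.04],
    [[0.0065, 0, -0.0015], [0, 28, 0], 0.04],
    [[0.0085, 0, -0.003], [0, 35, 0], 0.04],
    [[0.01, 0, -0.004], [0, 42, 0], 0.04],
    [[0.01, 0, -0.004], [0, 42, 0], 0.04],
    [[0.01, 0, -0.004], [0, 42, 0], 0.04],
    [[0.01, 0, -0.004], [0, 42, 0], 0.04],
  ],
)

```text
clock: 7.83
tcp_pos: [0.5893, -0.0033, 0.1681]
eef_rot: [-176.7, -55.0, -3.9]
force: [0.1, 1.2, -4.3]
grip_width: 0.0559
```

Run:
```python
from h import *
s=env.read_state();print(s['force'],s['tcp_pos'],s['eef_rot'],s['joint_pos'])
snap('scene','s6');snap('wrist','w6')
im=cv2.imread('pics/s6.png')[110:290,150:340];im2=cv2.imread('pics/w6.png')
a=cv2.resize(im,(400,379)); cv2.imwrite('pics/c6.png',np.hstack([cv2.convertScaleAbs(a,alpha=1.7),cv2.resize(im2,(400,379))]))
# tin orientation: points from scene camera
im,w=world('s6');o=np.array([.480,-.0074,0]);u=np.array([.9952,-.0976,0]);v=np.array([.0976,.9952,0])
q=np.stack([(w-o)@u,(w-o)@v,w[...,2]],-1)
k=(q[...,0]>.10)&(q[...,0]<.21)&(abs(q[...,1])<.032)&(q[...,2]>.10)
k[:,:180]=0
P=q[k];print(len(P),np.percentile(P,[2,50,98],axis=0))
for a in np.arange(.1,.21,.01):
    s=P[(P[:,0]>=a)&(P[:,0]<a+.01)]
    if len(s)>3:print(round(a,2),len(s),np.percentile(s[:,2],[5,50,95]))
g0=s=None
for X,Z in((.108,.085),(.13,.068),(.148,.055)):
    goto(o+X*u+np.array([0,0,Z]),-4.5,59,True)
```

```text
[ 0.0968  1.215  -4.3251] [ 0.5893 -0.0033  0.1681] [-176.7065  -54.9844   -3.8798] [-15.51   -19.7157 141.648   72.7384  13.3872  10.902 ]
485 [[ 0.1015 -0.0114  0.1925]
 [ 0.1412  0.0101  0.1979]
 [ 0.1856  0.0308  0.2039]]
0.1 63 [0.1992 0.2012 0.2043]
0.11 60 [0.1971 0.2    0.2028]
0.12 58 [0.197  0.1999 0.2024]
0.13 55 [0.1962 0.1984 0.2012]
0.14 55 [0.195  0.1973 0.1999]
0.15 54 [0.1935 0.1969 0.1999]
0.16 53 [0.1933 0.1962 0.1989]
0.17 48 [0.1928 0.1956 0.1984]
0.18 39 [0.1908 0.1941 0.1968]
shift [-0.0654  0.0187  0.0649] turn [-3.7884  4.1696  0.1111] tcp [ 0.6035 -0.0192  0.0754]
shift [-0.0666  0.021   0.0926] turn [-3.7884  4.1696  0.1111] tcp [ 0.6254 -0.0213  0.0584]
shift [-0.0669  0.0228  0.1147] turn [-3.7884  4.1696  0.1111] tcp [ 0.6433 -0.0231  0.0454]
```

View pics/c6.png

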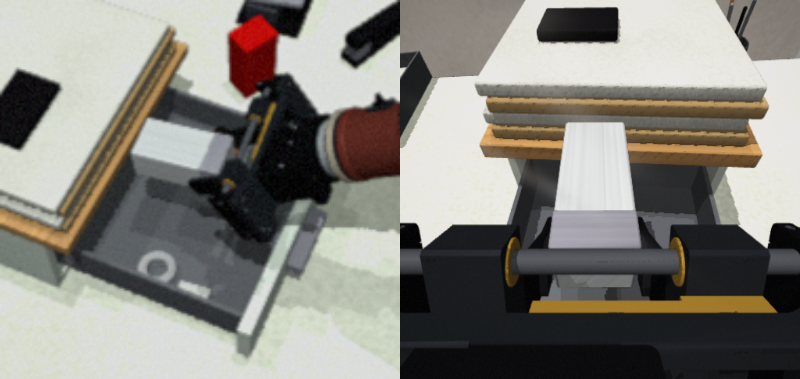

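```bash
cat > kin.py <<'E'
from h import *
from scipy.optimize import least_squares
S=[([-83.4841,12.6742,87.5264,-.0014,79.9101,-7.2236],[.14837,-.60649,.22144],[-179.89,-.0125,13.74]),
([-8.2293,39.318,72.6619,-2.1842,100.9092,85.9614],[.5667,-.0155,.0884],[-179.7965,32.9582,-3.9108]),
([-10.6952,-4.3471,114.8605,2.6303,53.1793,82.0269],[.5669,-.0143,.1519],[-179.7789,-16.4662,-4.029]),
([-15.51,-19.7157,141.648,72.7384,13.3872,10.902],[.5893,-.0033,.1681],[-176.7065,-54.9844,-3.8798])]
def E(a,t): return R.from_euler(a,t,degrees=True)
def fk(p,q,s4=1,s6=1):
    a1,d1,L2,L3,a3,Lt,dy,c6=p
    r=E('z',q[0]);pos=r.apply([a1,dy,0])+[0,0,d1]
    r=r*E('y',q[1]);pos=pos+r.apply([0,0,L2])
    r=r*E('y',q[2]);pos=pos+r.apply([a3,0,L3])
    r=r*E('z',s4*q[3])*E('y',q[4]);pos=pos+r.apply([0,0,Lt])
    return pos,r*E('z',s6*q[5]+c6)
def fit():
    best=None
    for s4 in(1,-1):
        for s6 in(1,-1):
            for c in(0,90,-90,180):
                def f(p):
                    o=[]
                    for q,x,e in S:
                        a,b=fk(p,q,s4,s6);o+=list((a-x)*10)+list((b.inv()*R.from_euler('xyz',e,degrees=True)).as_rotvec())
                    return o
                r=least_squares(f,[0,.4,.4,.4,0,.2,.05,c],x_scale=[.1]*7+[10])
                if best is None or r.cost<best[0]:best=(r.cost,s4,s6,r.x,r.fun)
    return best
if __name__=='__main__':
    b=fit();print(b[:4]);print(b[4].reshape(-1,6))
    _,s4,s6,p,_=b
    lo=np.array([-170.65,-52.31,5.05,-71.25,11.57,-153.62]);hi=np.array([170.65,119.04,147.46,251.25,151.72,153.62])
    o=np.array([.480,-.0074,0]);u=np.array([.9952,-.0976,0])
    def ik(pos,T,q0):
        f=lambda q:np.r_[(fk(p,q,s4,s6)[0]-pos)*10,(fk(p,q,s4,s6)[1].inv()*T).as_rotvec()]
        r=least_squares(f,np.clip(q0,lo+.01,hi-.01),bounds=(lo,hi));return r.x,r.cost
    for X,Z in((.09,.177),(.108,.085),(.148,.055),(.148,.049)):
        for t in(45,50,55,59):
            for q0 in([-10,0,110,0,20,85],[-15,0,110,90,20,0],[-10,0,110,180,20,-95]):
                T=Rt(-4.5,t);pos=o+X*u+[0,0,Z]+env.grip_depth*T.apply([0,0,1])
                q,c=ik(pos,T,q0);print(X,Z,t,q,c) if c<1e-3 else None
E
python3 kin.py
```

```text
(np.float64(9.315465979853096e-08), 1, 1, array([-0.0002,  0.3111,  0.4117,  0.5479,  0.0523,  0.3428,  0.0786,
       90.    ]))
[[-0.      0.0001  0.0001  0.     -0.     -0.    ]
 [-0.     -0.0001 -0.0001 -0.      0.      0.    ]
 [ 0.0002  0.0003 -0.0001  0.     -0.      0.    ]
 [-0.0001 -0.0002  0.0001  0.     -0.      0.    ]]
0.09 0.177 45 [-13.0191 -18.7978 135.714   18.452   19.3267  66.4767] 1.8565381579645755e-22
0.09 0.177 45 [-13.0191 -18.7978 135.714   18.452   19.3267  66.4767] 9.265566667498084e-28
0.09 0.177 50 [-13.5376 -19.9099 139.0983  32.0472  13.1074  52.7915] 2.084582387161992e-22
0.09 0.177 50 [-13.5376 -19.9099 139.0983  32.0472  13.1074  52.7915] 4.858581044881314e-22
0.09 0.177 55 [-15.8339 -20.3825 142.0842  68.2441  11.57    15.5172] 0.00037769656105025645
0.09 0.177 55 [-15.8339 -20.3825 142.0842  68.244   11.57    15.5173] 0.0003776965610755279
0.09 0.177 55 [-15.8339 -20.3825 142.0842  68.2443  11.57    15.517 ] 0.00037769656110554556
0.09 0.177 59 [-15.8999 -19.6286 144.6923 109.5957  11.57   -25.8327] 0.000221841709374584
0.09 0.177 59 [-15.8999 -19
[... 1885 characters left out ...]
51.1     12.4223 -66.7024] 5.051722957605578e-23
0.148 0.049 50 [-12.2998   9.661  131.5164 151.1     12.4223 -66.7024] 4.48168797519364e-30
0.148 0.049 55 [-12.6776  11.7358 133.3714 160.9243  20.8868 -76.8072] 5.518474674405621e-30
0.148 0.049 55 [-12.6776  11.7358 133.3714 160.9243  20.8868 -76.8072] 3.6707157938857656e-25
0.148 0.049 55 [-12.6776  11.7358 133.3714 160.9243  20.8868 -76.8072] 1.1336973851766814e-29
0.148 0.049 59 [-12.9715  14.0718 134.4416 164.4559  28.1132 -80.6021] 5.78550497169138e-29
0.148 0.049 59 [-12.9715  14.0718 134.4416 164.4559  28.1132 -80.6021] 1.8598329942734919e-25
0.148 0.049 59 [-12.9715  14.0718 134.4416 164.4559  28.1132 -80.6021] 8.628936045346766e-28
```

Run:
```python
from h import *
o=np.array([.480,-.0074,0]);u=np.array([.9952,-.0976,0])
for X,Z,t in((.092,.155,59),(.095,.12,59),(.10,.09,59)):
    goto(o+X*u+np.array([0,0,Z]),-4.5,t,True)
```

```text
shift [-0.0174  0.0151  0.0116] turn [-3.7884  4.1696  0.1111] tcp [ 0.5875 -0.0176  0.1454]
shift [-0.0442  0.0165  0.0342] turn [-3.7884  4.1696  0.1111] tcp [ 0.5905 -0.0179  0.1104]
shift [-0.0659  0.018   0.0555] turn [-3.7884  4.1696  0.1111] tcp [ 0.5955 -0.0184  0.0804]
```

Call:
apply_moves(
  increments=[
    [[-0.008, 0.004, 0.006], [-1, 1, 0], 0.04],
    [[-0.017, 0.008, 0.012], [-2, 2, 0], 0.04],
    [[-0.017, 0.008, 0.012], [-2, 2, 0], 0.04],
    [[-0.017, 0.008, 0.012], [-2, 2, 0], 0.04],
  ],
)

```text
clock: 8.27
tcp_pos: [0.5878, -0.0127, 0.1446]
eef_rot: [-178.5, -56.9, -4.1]
force: [0.6, 0.6, -4.8]
grip_width: 0.0555
```

Run:
```python
from h import *
print(env.read_state()['joint_pos'],env.read_state()['joint_velocities'])
o=np.array([.480,-.0074,0]);u=np.array([.9952,-.0976,0])
for X,Z,t in((.092,.155,59),(.095,.12,59),(.10,.09,59)):
    goto(o+X*u+np.array([0,0,Z]),-4.5,t,True)
```

```text
[-15.4024 -15.7224 143.3043 108.7451  11.6048 -25.3799] [ -0.1213   6.1752   2.085   55.1555  -1.0782 -55.0203]
shift [ 0.0007  0.0049 -0.0005] turn [-1.882   2.1227  0.1931] tcp [ 0.5875 -0.0176  0.1454]
shift [-0.027   0.0056  0.0211] turn [-1.882   2.1227  0.1931] tcp [ 0.5905 -0.0179  0.1104]
shift [-0.0494  0.0063  0.0417] turn [-1.882   2.1227  0.1931] tcp [ 0.5955 -0.0184  0.0804]
```

Call:
apply_moves(
  increments=[
    [[-0.005, 0.001, 0.004], [-0.5, 0.5, 0], 0.04],
    [[-0.01, 0.002, 0.008], [-1, 1, 0], 0.04],
    [[-0.016, 0.003, 0.012], [-1, 1.5, 0], 0.04],
    [[-0.022, 0.004, 0.017], [-1.5, 2, 0], 0.04],
    [[-0.027, 0.005, 0.021], [-2, 2, 0], 0.04],
    [[-0.027, 0.005, 0.021], [-2, 2, 0], 0.04],
    [[-0.027, 0.005, 0.021], [-2, 2, 0], 0.04],
  ],
)

```text
clock: 8.85
tcp_pos: [0.5903, -0.0165, 0.1103]
eef_rot: [179.7, -58.8, -4.2]
force: [0.1, 0.4, -4.7]
grip_width: 0.0559
```

Run:
```python
from h import *
print(env.read_state()['joint_pos'],env.read_state()['joint_velocities'])
o=np.array([.480,-.0074,0]);u=np.array([.9952,-.0976,0])
for X,Z,t in((.10,.09,59),(.108,.085,59),(.13,.068,59),(.148,.055,59)):
    goto(o+X*u+np.array([0,0,Z]),-4.5,t,True)
snap('scene','s7')
im=cv2.imread('pics/s7.png')[110:290,150:340]
cv2.imwrite('pics/c7.png',cv2.convertScaleAbs(cv2.resize(im,(600,568)),alpha=1.5))
```

```text
[-14.0476  -7.5125 143.7119 150.4995  16.7591 -66.7025] [-0.1407 -1.6547  0.2724  0.0488  0.3108 -0.5653]
shift [-0.0228  0.0014  0.0201] turn [-0.0033  0.1575  0.1756] tcp [ 0.5955 -0.0184  0.0804]
shift [-0.023   0.0016  0.0295] turn [-0.0033  0.1575  0.1756] tcp [ 0.6035 -0.0192  0.0754]
shift [-0.0262  0.002   0.0571] turn [-0.0033  0.1575  0.1756] tcp [ 0.6254 -0.0213  0.0584]
shift [-0.028   0.0023  0.0793] turn [-0.0033  0.1575  0.1756] tcp [ 0.6433 -0.0231  0.0454]
```

View pics/c7.png

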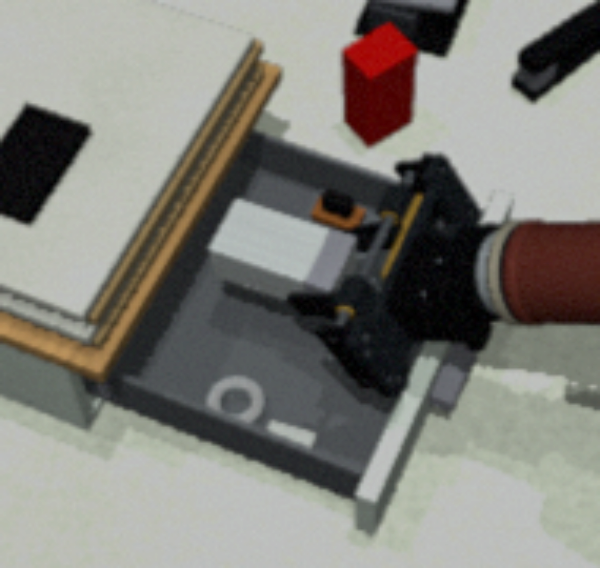

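```bash
cat > tin.py <<'E'
from h import *
import sys
def tin(f,zmin,xr=(.08,.25)):
    im,w=world(f);o=np.array([.480,-.0074,0]);u=np.array([.9952,-.0976,0]);v=np.array([.0976,.9952,0])
    q=np.stack([(w-o)@u,(w-o)@v,w[...,2]],-1); b=im.astype(float).mean(2)
    k=(q[...,0]>xr[0])&(q[...,0]<xr[1])&(abs(q[...,1])<.045)&(q[...,2]>zmin)&(b>75)
    P=q[k]
    A=np.c_[P[:,:2],np.ones(len(P))];m=np.ones(len(P),bool)
    for _ in range(8):
        c=np.linalg.lstsq(A[m],P[m,2],rcond=None)[0];m=abs(P[:,2]-A@c)<.005
    print(f,m.sum(),'slope deg x,y',np.degrees(np.arctan(c[:2])),'ext',P[m].min(0),P[m].max(0))
    r=cv2.minAreaRect((P[m][:,:2]*1000).astype(np.float32));print(r)
    return c
if __name__=='__main__':tin(sys.argv[1],float(sys.argv[2]))
E
python3 tin.py s7 .12
```

```text
s7 806 slope deg x,y [-0.7265 -0.1789] ext [ 0.0805 -0.0447  0.1376] [0.2196 0.0442 0.1479]
((149.9141845703125, -0.017704010009765625), (88.83308410644531, 139.0685577392578), 89.79520416259766)
```

```bash
sed -i 's/<.045)/<.035)/' tin.py
python3 - <<'E'
from tin import *
tin('s7',.12,(.09,.195))
E
```

```text
s7 690 slope deg x,y [-1.4187 -0.2749] ext [ 0.0901 -0.0253  0.1372] [0.1894 0.0318 0.1479]
((139.43716430664062, 3.0290298461914062), (99.02392578125, 56.33988952636719), 0.9650979042053223)
```

Call:
apply_moves(
  increments=[
    [[-0.012, 0.001, 0.01], [0, 0, 0], 0.04],
    [[-0.023, 0.001, 0.02], [0, 0, 0], 0.04],
    [[-0.023, 0.001, 0.0295], [0, 0, 0], 0.04],
    [[-0.0245, 0.002, 0.043], [0, 0, 0], 0.04],
    [[-0.026, 0.002, 0.057], [0, 0, 0], 0.04],
    [[-0.027, 0.002, 0.068], [0, 0, 0], 0.04],
    [[-0.028, 0.002, 0.078], [0, 0, 0], 0.04],
    [[-0.028, 0.002, 0.078], [0, 0, 0], 0.04],
    [[-0.028, 0.002, 0.078], [0, 0, 0], 0.04],
  ],
)

```text
clock: 9.65
tcp_pos: [0.642, -0.023, 0.0465]
eef_rot: [179.7, -58.9, -4.1]
force: [0.7, -1.1, -4.1]
grip_width: 0.0555
```

Run:
```python
from tin import *
print(env.read_state()['joint_pos'],env.read_state()['force'])
o=np.array([.480,-.0074,0]);u=np.array([.9952,-.0976,0])
for X,Z,t in((.147,.052,59),(.147,.049,59)):
    goto(o+X*u+np.array([0,0,Z]),-4.5,t,True)
snap('scene','s8')
tin('s8',.06,(.135,.2))
im=cv2.imread('pics/s8.png')[110:290,150:340]
cv2.imwrite('pics/c8.png',cv2.convertScaleAbs(cv2.resize(im,(600,568)),alpha=1.5))
```

```text
[-12.9719  12.5318 134.852  163.8965  26.9647 -80.1481] [ 0.7385 -1.1376 -4.0575]
shift [-0.0034 -0.      0.0024] turn [0.0249 0.0585 0.1841] tcp [ 0.6423 -0.023   0.0424]
shift [-0.006 -0.     0.004] turn [0.0249 0.0585 0.1841] tcp [ 0.6423 -0.023   0.0394]
s8 415 slope deg x,y [-1.2676 -0.9106] ext [ 0.1353 -0.0273  0.0734] [0.1999 0.0295 0.0843]
((167.67498779296875, 1.3015861511230469), (56.69810485839844, 64.4976806640625), 89.31256103515625)
```

View pics/c8.png

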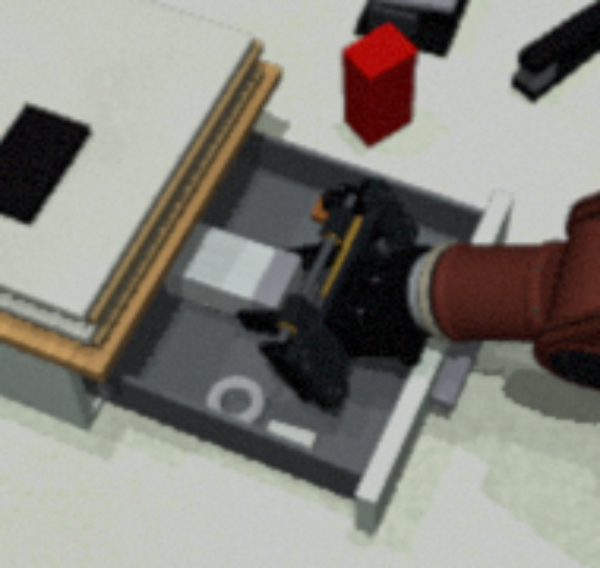

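Call:
apply_moves(
  increments=[
    [[-0.002, 0, 0.001], [0, 0, 0], 0.04],
    [[-0.004, 0, 0.0025], [0, 0, 0], 0.04],
    [[-0.0052, 0, 0.003], [0, 0, 0], 0.04],
    [[-0.0052, 0, 0.003], [0, 0, 0], 0.04],
  ],
)

```text
clock: 10.03
tcp_pos: [0.6406, -0.0231, 0.0399]
eef_rot: [179.6, -58.9, -4.2]
force: [-0.1, 0.1, -3.1]
grip_width: 0.0562
```

Call:
apply_moves(
  increments=[
    [[-0.0008, 0, 0.0005], [0, 0, 0], 0.04],
    [[-0.0008, 0, 0.0005], [0, 0, 0], 0.04],
    [[-0.0008, 0, 0.0005], [0, 0, 0], 0.04],
  ],
)

```text
clock: 10.28
tcp_pos: [0.6411, -0.0232, 0.0395]
eef_rot: [179.6, -59.0, -4.1]
force: [-1.3, 0.3, -0.8]
grip_width: 0.0558
```

Run:
```python
from tin import *
snap('scene','s9');tin('s9',.06,(.135,.2))
```

```text
s9 415 slope deg x,y [-1.1147  0.0467] ext [ 0.1351 -0.0289  0.0669] [0.1998 0.0292 0.0768]
((167.3521728515625, 0.3130035400390625), (57.86975860595703, 64.86646270751953), 89.48268127441406)
```

Call:
apply_moves(
  increments=[
    [[-0.0008, 0, 0.0005], [0, 0.5, 0], 0.04],
    [[-0.0008, 0, 0.0005], [0, 1, 0], 0.04],
    [[-0.0008, 0, 0.0005], [0, 1, 0], 0.05],
    [[-0.0008, 0, 0.0005], [0, 1, 0], 0.06],
    [[-0.0008, 0, 0.0005], [0, 1, 0], 0.07],
    [[-0.0008, 0, 0.0005], [0, 1, 0], 0.08],
    [[-0.0008, 0, 0.0005], [0, 1, 0], 0.08],
    [[-0.0008, 0, 0.0005], [0, 1, 0], 0.08],
  ],
)

```text
clock: 11.0
tcp_pos: [0.6409, -0.0232, 0.0381]
eef_rot: [179.6, -59.9, -4.1]
force: [-0.2, -1.4, 0.5]
grip_width: 0.0765
```

Run:
```python
from tin import *
print(env.read_state()['joint_pos'])
snap('scene','s10');tin('s10',.06,(.135,.2))
im=cv2.imread('pics/s10.png')[110:290,150:340]
cv2.imwrite('pics/c10.png',cv2.convertScaleAbs(cv2.resize(im,(600,568)),alpha=1.5))
o=np.array([.480,-.0074,0]);u=np.array([.9952,-.0976,0])
for X,Z,t in((.125,.08,59),(.10,.12,59),(.05,.2,55)):
    goto(o+X*u+np.array([0,0,Z]),-4.5,t,True)
```

```text
[-13.0532  14.7741 134.8941 165.3411  30.1285 -81.7511]
s10 412 slope deg x,y [-0.1805  0.2416] ext [ 0.135  -0.0275  0.0664] [0.1999 0.0289 0.0762]
((167.41375732421875, 0.6114158630371094), (64.81373596191406, 56.16337966918945), 0.31352970004081726)
shift [ 0.0176 -0.0006 -0.034 ] turn [ 0.0977 -0.91    0.1863] tcp [ 0.6204 -0.0209  0.0704]
shift [ 0.0397 -0.001  -0.0757] turn [ 0.0977 -0.91    0.1863] tcp [ 0.5955 -0.0184  0.1104]
shift [ 0.0825 -0.0016 -0.1591] turn [ 0.1042 -4.91    0.1828] tcp [ 0.545  -0.0135  0.1893]
```

View pics/c10.png

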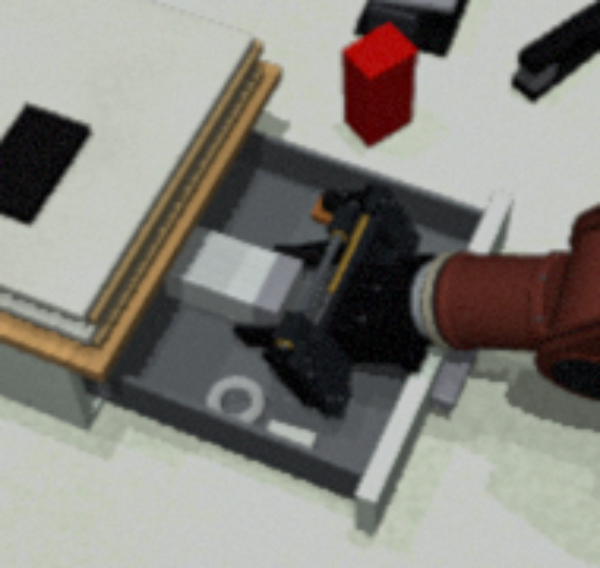

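The tin lies flat: its slope is under 0.3° and its top is about 71 mm above the desk. I'll retract along the tool axis, back up the way I came.

Call:
apply_moves(
  increments=[
    [[0.006, 0, -0.012], [0, -0.5, 0], 0.08],
    [[0.0175, 0, -0.034], [0, -1, 0], 0.08],
    [[0.03, 0, -0.055], [0, -1, 0], 0.08],
    [[0.04, 0, -0.076], [0, -1, 0], 0.08],
    [[0.04, 0, -0.076], [0, -1, 0], 0.08],
    [[0.04, 0, -0.076], [0, -1, 0], 0.08],
  ],
)

```text
clock: 11.55
tcp_pos: [0.5961, -0.0196, 0.1133]
eef_rot: [179.5, -59.2, -4.0]
force: [-0.3, -0.2, -0.7]
grip_width: 0.08
```

```bash
sed -i 's/^if __name__/def getik():\n    _,s4,s6,p,_=fit()\n    lo=np.array([-170.65,-52.31,5.05,-71.25,11.57,-153.62]);hi=np.array([170.65,119.04,147.46,251.25,151.72,153.62])\n    def ik(pos,T,q0):\n        f=lambda q:np.r_[(fk(p,q,s4,s6)[0]-pos)*10,(fk(p,q,s4,s6)[1].inv()*T).as_rotvec()]\n        r=least_squares(f,np.clip(q0,lo+.01,hi-.01),bounds=(lo,hi));return r.x,r.cost\n    return ik\nif __name__/' kin.py
python3 - <<'E'
from kin import *
ik=getik()
print(env.read_state()['joint_pos'])
o=np.array([.480,-.0074,0]);u=np.array([.9952,-.0976,0])
for X,Z,t in((.09,.177,45),(.05,.25,30),):
    goto(o+X*u+np.array([0,0,Z]),-4.5,t,True)
pf=np.array([.440,-.0035,0])
def push(s,t,zc=.055): # corner at pull face after s travel
    T=Rt(-5.6,t); return pf+s*u+[0,0,zc]-.0095*T.apply([1,0,0]),T
q=[-10,0,110,0,40,85]
for s,t in((-.03,10),(-.03,20),(0,15),(0,20),(.05,25),(.1,30),(.15,35),(.15,45),(.2,45),(.25,40),(.25,45),(.25,50),(.25,55)):
    a,T=push(s,t); r,c=ik(a,T,q); print(s,t,a,r,c)
E
```

```text
[-14.2409  -6.946  143.0171 150.6086  16.9652 -66.9526]
shift [ 0.0365 -0.0011 -0.0375] turn [  0.1501 -14.1704   0.2243] tcp [ 0.5828 -0.0172  0.1638]
shift [ 0.0741 -0.0015 -0.111 ] turn [  0.1796 -29.1704   0.2044] tcp [ 0.5391 -0.013   0.2338]
-0.03 10 [0.4008 0.0003 0.0534] [-12.2681 -16.815  136.1798   1.4929  50.711   82.4868] 2.365664261581935e-22
-0.03 20 [0.4013 0.0003 0.0518] [-13.6557 -26.4931 144.7783   4.11    41.9701  79.3662] 7.21304559416275e-18
0 15 [ 0.4309 -0.0026  0.0525] [-12.2486 -15.6842 136.2699   2.4487  44.5368  81.83  ] 1.707317174198697e-21
0 20 [ 0.4311 -0.0026  0.0518] [-12.8636 -19.8361 140.5099   3.895   39.5391  80.1646] 3.4220011723418777e-23
0.05 25 [ 0.4812 -0.0075  0.051 ] [-12.3618 -13.6427 137.6129   5.4963  31.2997  79.1664] 5.082395986747741e-30
0.1 30 [ 0.5313 -0.0125  0.0503] [-11.9045  -7.4001 134.5061   7.9965  23.2466  77.18  ] 1.476265579887411e-27
0.15 35 [ 0.5815 -0.0174  0.0496] [-11.4843  -1.1039 131.1229  12.723   15.4856  72.899 ] 3.0665122460886493e-21
0.15 45 [ 0.5826 -0.0175  0.0483] [-16.2178  -1.     138.4525 104.525   11.57   -22.2047] 0.0022726339143402515
0.2 45 [ 0.6324 -0.0224  0.0483] [-15.3069   5.8603 131.537  106.4204  11.57   -23.4316] 0.003046169695146611
0.25 40 [ 0.6816 -0.0272  0.0489] [-10.8612  11.4251 119.3086  19.5833  11.57    66.6536] 0.00039780496770318796
0.25 45 [ 0.6821 -0.0272  0.0483] [-14.8307  11.7025 123.7981  91.1763  11.57    -7.7382] 0.003936436231984375
0.25 50 [ 0.6827 -0.0273  0.0477] [-11.4387  12.9822 126.4273 154.1846  11.57   -68.3059] 0.00025962965069673655
0.25 55 [ 0.6834 -0.0274  0.0472] [-11.2153  14.5286 127.8334 164.8139  17.8172 -78.7386] 4.020748442759852e-27
```

Call:
apply_moves(
  increments=[
    [[0.012, 0, -0.012], [0, -4, 0], 0.06],
    [[0.024, 0, -0.025], [0, -9, 0], 0.04],
    [[0.036, -0.001, -0.037], [0, -14, 0], 0.02],
    [[0.036, -0.001, -0.037], [0, -14, 0], 0.0],
    [[0.036, -0.001, -0.037], [0, -14, 0], 0.0],
    [[0.036, -0.001, -0.037], [0, -14, 0], 0.0],
    [[0.036, -0.001, -0.037], [0, -14, 0], 0.0],
  ],
)

```text
clock: 12.13
tcp_pos: [0.5923, 0.0133, 0.1425]
eef_rot: [-173.4, -52.4, -4.2]
force: [-0.5, 0.7, 0.2]
grip_width: 0.0414
```

Run:
```python
from h import *
s=env.read_state();print(s['joint_pos'],s['joint_velocities'])
goto([.539,-.01,.24],-5,30);goto([.40,0,.25],-5.6,15)
```

```text
[-15.3084 -15.0285 140.243   76.8203  15.7523   6.6498] [  -1.7393  -13.3181   -6.5395 -125.079     6.0086  124.6595]
shift [ 0.046   0.0155 -0.1026] turn [ -7.0296 -22.3846   1.9257] tcp [ 0.539 -0.01   0.24 ]
shift [-0.0311  0.0023 -0.2185] turn [ -7.1343 -37.3358   3.3669] tcp [0.4  0.   0.25]
```

Call:
apply_moves(
  increments=[
    [[0.005, 0.002, -0.01], [-1, -2, 0], 0],
    [[0.01, 0.004, -0.02], [-2, -4, 0], 0],
    [[0.01, 0.004, -0.02], [-2, -4, 0], 0],
    [[0.01, 0.004, -0.02], [-2, -4, 0], 0],
  ],
)

```text
clock: 12.47
tcp_pos: [0.583, 0.0073, 0.1633]
eef_rot: [-176.0, -48.5, -3.5]
force: [-0.2, 1.1, -0.0]
grip_width: 0.0149
```

Run:
```python
from h import *
s=env.read_state();print(s['joint_pos'],s['joint_velocities'])
goto([.56,-.01,.21],-5,35);goto([.539,-.01,.24],-5,30);goto([.40,0,.25],-5.6,15)
```

```text
[-14.0812 -19.7602 138.4284  41.3136  18.1027  43.0143] [  1.8945  -7.0096  -2.5572 -49.5626   4.3499  50.1004]
shift [ 0.0205  0.0153 -0.0485] turn [ -4.9463 -13.4762   1.5592] tcp [ 0.56 -0.01  0.21]
shift [ 0.0291  0.0141 -0.0841] turn [ -4.8835 -18.4727   1.7771] tcp [ 0.539 -0.01   0.24 ]
shift [-0.0557  0.005  -0.1947] turn [ -4.9759 -33.4436   2.9406] tcp [0.4  0.   0.25]
```

Call:
apply_moves(
  increments=[
    [[0.01, 0.007, -0.024], [-2.5, -7, 0.8], 0],
    [[0.02, 0.015, -0.048], [-4.9, -13.5, 1.5], 0],
    [[0.029, 0.014, -0.084], [-4.9, -18.5, 1.8], 0],
    [[0.01, 0.012, -0.12], [-4.9, -22, 2], 0],
    [[-0.025, 0.008, -0.16], [-4.9, -28, 2.5], 0],
    [[-0.055, 0.005, -0.195], [-5, -33.5, 2.9], 0],
    [[-0.055, 0.005, -0.195], [-5, -33.5, 2.9], 0],
    [[-0.055, 0.005, -0.195], [-5, -33.5, 2.9], 0],
    [[-0.055, 0.005, -0.195], [-5, -33.5, 2.9], 0],
  ],
)

```text
clock: 13.22
tcp_pos: [0.3998, 0.0006, 0.2508]
eef_rot: [-180.0, -15.1, -5.5]
force: [0.4, 0.6, -0.9]
grip_width: 0.0005
```

Run:
```python
from tin import *
s=env.read_state();print(s['joint_pos'])
snap('scene','s11');snap('top','t11');tin('s11',.06,(.10,.2))
# drawer front recheck
im,w=world('s11')
P=w[165:275,255:320].reshape(-1,3);P=P[(P[:,2]>.078)&(P[:,2]<.092)];x,y=P[:,0],P[:,1];k=np.ones(len(x),bool)
for _ in range(6):
    p=np.polyfit(y[k],x[k],1);k=abs(x-np.polyval(p,y))<.012
print(p,k.sum())
goto([.40,0,.13],-5.6,15);goto([.40,0,.0525],-5.6,16)
cv2.imwrite('pics/c11.png',cv2.convertScaleAbs(cv2.resize(cv2.imread('pics/s11.png')[100:300,140:350],(600,571)),alpha=1.5))
```

```text
[-12.9865 -36.7282 127.4624   2.0495  74.2714  82.2328]
s11 430 slope deg x,y [-0.3549 -0.0066] ext [ 0.1312 -0.0282  0.0663] [0.2    0.0284 0.0764]
((165.92019653320312, 0.14872169494628906), (68.5169906616211, 56.267581939697266), 0.8763728737831116)
[0.098  0.4739] 771
shift [-0.0313  0.0003  0.1157] turn [-0.0273 -0.054   0.0503] tcp [0.4  0.   0.13]
shift [-0.0514  0.0004  0.1906] turn [-0.0277  0.946   0.0501] tcp [0.4    0.     0.0525]
```

View pics/c11.png

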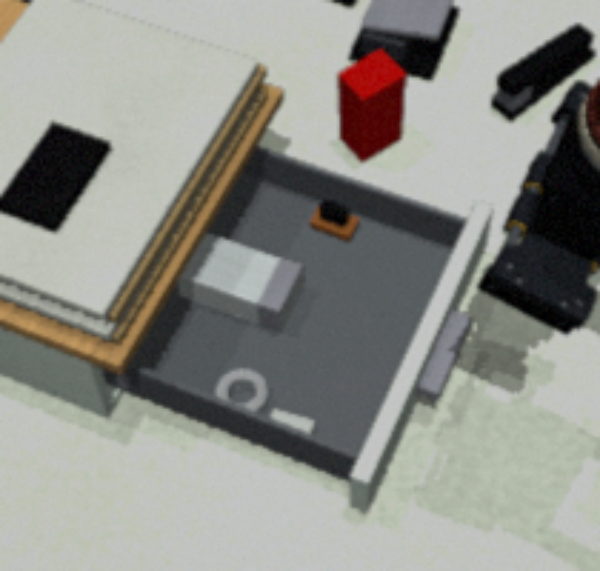

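The tin lies flat in the drawer, the drawer has not moved, and nothing else was disturbed. Now going down in front of the pull.

Call:
apply_moves(
  increments=[
    [[-0.01, 0, 0.04], [0, 0, 0], 0],
    [[-0.02, 0, 0.08], [0, 0, 0], 0],
    [[-0.031, 0, 0.116], [0, 0, 0], 0],
    [[-0.04, 0, 0.15], [0, 0, 0], 0],
    [[-0.048, 0, 0.178], [0, 1, 0], 0],
    [[-0.0515, 0, 0.19], [0, 1, 0], 0],
    [[-0.0515, 0, 0.19], [0, 1, 0], 0],
    [[-0.0515, 0, 0.19], [0, 1, 0], 0],
  ],
)

```text
clock: 13.98
tcp_pos: [0.3989, 0.0002, 0.0526]
eef_rot: [180.0, -15.9, -5.6]
force: [0.5, -0.2, 0.5]
grip_width: 0.0005
```

```bash
cat > push.py <<'E'
from h import *
u=np.array([.9952,-.0976,0]);pf=np.array([.441,-.0035,0])
def push(s,t,zc=.055,yaw=-5.6):
    T=Rt(yaw,t);return pf+s*u+[0,0,zc]-.0095*T.apply([1,0,0]),T
def cur_s():
    st=env.read_state();r=R.from_euler('xyz',st['eef_rot'],degrees=True)
    c=st['tcp_pos']+.0095*r.apply([1,0,0]);print('corner s',(c-pf)@u,'lat',(c-pf)@np.array([.0976,.9952,0]),'z',c[2],'f_u',st['force']@u,st['force'],'q',st['joint_pos'])
def seq(l):
    for s,t in l:
        a,T=push(s,t);goto(a,-5.6,t)
E
python3 - <<'E'
from push import *
cur_s()
seq([(-.02,17),(-.01,17),(0,18),(.01,19),(.02,20),(.03,21),(.04,22),(.05,23)])
snap('scene','s12')
cv2.imwrite('pics/c12.png',cv2.convertScaleAbs(cv2.resize(cv2.imread('pics/s12.png')[130:330,200:410],(600,571)),alpha=1.5))
E
```

```text
corner s -0.03311166792522706 lat -0.0004564565904034628 z 0.055170824200641344 f_u 0.4774787770747855 [ 0.464  -0.161   0.5243] q [-13.1589 -22.9804 141.5494   2.8931  45.6852  80.6928]
shift [ 0.0126 -0.0005  0.0039] turn [-0.0027  1.086   0.0129] tcp [ 0.4121 -0.0007  0.0522]
shift [ 0.0222 -0.0005  0.0067] turn [-0.0027  1.086   0.0129] tcp [ 0.422  -0.0016  0.0522]
shift [ 0.0318 -0.0005  0.0096] turn [-0.0028  2.086   0.0128] tcp [ 0.432  -0.0026  0.0521]
shift [ 0.0414 -0.0004  0.0125] turn [-0.0029  3.086   0.0128] tcp [ 0.442  -0.0036  0.0519]
shift [ 0.0511 -0.0004  0.0154] turn [-0.0031  4.086   0.0128] tcp [ 0.452  -0.0046  0.0518]
shift [ 0.0607 -0.0004  0.0183] turn [-0.0032  5.086   0.0128] tcp [ 0.462  -0.0056  0.0516]
shift [ 0.0703 -0.0004  0.0212] turn [-0.0033  6.086   0.0127] tcp [ 0.472  -0.0065  0.0514]
shift [ 0.08   -0.0004  0.0241] turn [-0.0034  7.086   0.0127] tcp [ 0.4821 -0.0075  0.0513]
```

View pics/c12.png

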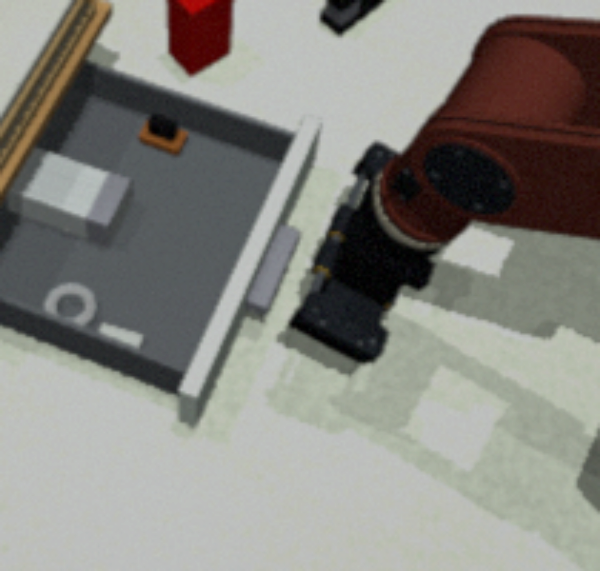

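Call:
apply_moves(
  increments=[
    [[0.0125, 0, 0.004], [0, 1, 0], 0],
    [[0.022, 0, 0.0067], [0, 1, 0], 0],
    [[0.027, 0, 0.0082], [0, 1.5, 0], 0],
    [[0.032, 0, 0.0096], [0, 2, 0], 0],
    [[0.037, 0, 0.011], [0, 2.5, 0], 0],
    [[0.0415, 0, 0.0125], [0, 3, 0], 0],
    [[0.046, 0, 0.014], [0, 3.5, 0], 0],
    [[0.051, 0, 0.0155], [0, 4, 0], 0],
  ],
)

```text
clock: 14.7
tcp_pos: [0.4531, -0.0054, 0.0534]
eef_rot: [179.9, -20.2, -5.6]
force: [-3.3, 0.2, 2.2]
grip_width: -0.0
```

Run:
```python
from push import *
cur_s()
seq([(.02+.01*i,20+i) for i in range(1,10)])
```

```text
corner s 0.021169735385767052 lat -0.0006523634024908899 z 0.0567149751176475 f_u -3.310955305986251 [-3.3037  0.2365  2.219 ] q [-12.4481 -15.888  137.5341   3.7366  38.3343  80.6088]
shift [ 0.0077 -0.0007  0.0048] turn [0.0439 0.7934 0.0288] tcp [ 0.462  -0.0056  0.0516]
shift [ 0.0171 -0.0007  0.0084] turn [0.0437 1.7934 0.0292] tcp [ 0.472  -0.0065  0.0514]
shift [ 0.0265 -0.0007  0.012 ] turn [0.0434 2.7934 0.0296] tcp [ 0.4821 -0.0075  0.0513]
shift [ 0.0359 -0.0007  0.0156] turn [0.0431 3.7934 0.03  ] tcp [ 0.4921 -0.0085  0.0511]
shift [ 0.0453 -0.0006  0.0193] turn [0.0429 4.7934 0.0304] tcp [ 0.5021 -0.0095  0.051 ]
shift [ 0.0547 -0.0006  0.0229] turn [0.0426 5.7934 0.0307] tcp [ 0.5121 -0.0105  0.0508]
shift [ 0.0641 -0.0006  0.0265] turn [0.0424 6.7934 0.0311] tcp [ 0.5221 -0.0115  0.0507]
shift [ 0.0735 -0.0006  0.0301] turn [0.0421 7.7934 0.0315] tcp [ 0.5322 -0.0124  0.0505]
shift [ 0.0829 -0.0006  0.0337] turn [0.0418 8.7934 0.0319] tcp [ 0.5422 -0.0134  0.0504]
```

Call:
apply_moves(
  increments=[
    [[0.0077, 0, 0.0045], [0, 0.8, 0], 0],
    [[0.017, 0, 0.0082], [0, 1.8, 0], 0],
    [[0.0265, 0, 0.012], [0, 2.8, 0], 0],
    [[0.036, 0, 0.0156], [0, 3.8, 0], 0],
    [[0.0453, 0, 0.019], [0, 4.8, 0], 0],
    [[0.0547, 0, 0.023], [0, 5.8, 0], 0],
    [[0.064, 0, 0.0265], [0, 6.8, 0], 0],
    [[0.0735, 0, 0.03], [0, 7.8, 0], 0],
    [[0.083, 0, 0.0337], [0, 8.8, 0], 0],
  ],
)

```text
clock: 15.45
tcp_pos: [0.5423, -0.0141, 0.0501]
eef_rot: [179.9, -29.0, -5.6]
force: [-4.6, 1.1, 2.2]
grip_width: 0.0004
```

Run:
```python
from push import *
cur_s()
seq([(.11+.01*i,min(33,29+i)) for i in range(1,10)])
```

```text
corner s 0.1101968205029585 lat -0.0006276081237943147 z 0.05475390682017533 f_u -4.677660010081886 [-4.5876  1.1484  2.2187] q [-11.6729  -5.2145 132.1704   7.0548  24.3401  78.2188]
shift [ 0.0087 -0.0006  0.0047] turn [0.0384 0.9999 0.0324] tcp [ 0.5522 -0.0144  0.0503]
shift [ 0.0174 -0.0006  0.0097] turn [0.0381 1.9999 0.0327] tcp [ 0.5623 -0.0154  0.0501]
shift [ 0.0262 -0.0006  0.0147] turn [0.0378 2.9999 0.033 ] tcp [ 0.5723 -0.0164  0.05  ]
shift [ 0.0349 -0.0006  0.0197] turn [0.0375 3.9999 0.0334] tcp [ 0.5824 -0.0174  0.0498]
shift [ 0.0437 -0.0006  0.0246] turn [0.0375 3.9999 0.0334] tcp [ 0.5923 -0.0183  0.0498]
shift [ 0.0524 -0.0006  0.0294] turn [0.0375 3.9999 0.0334] tcp [ 0.6023 -0.0193  0.0498]
shift [ 0.0612 -0.0006  0.0343] turn [0.0375 3.9999 0.0334] tcp [ 0.6122 -0.0203  0.0498]
shift [ 0.0699 -0.0006  0.0391] turn [0.0375 3.9999 0.0334] tcp [ 0.6222 -0.0213  0.0498]
shift [ 0.0787 -0.0006  0.044 ] turn [0.0375 3.9999 0.0334] tcp [ 0.6321 -0.0222  0.0498]
```

Call:
apply_moves(
  increments=[
    [[0.0087, 0, 0.0047], [0, 1, 0], 0],
    [[0.0174, 0, 0.0097], [0, 2, 0], 0],
    [[0.0262, 0, 0.0147], [0, 3, 0], 0],
    [[0.035, 0, 0.0197], [0, 4, 0], 0],
    [[0.0437, 0, 0.0246], [0, 4, 0], 0],
    [[0.0524, 0, 0.0294], [0, 4, 0], 0],
    [[0.0612, 0, 0.0343], [0, 4, 0], 0],
    [[0.07, 0, 0.039], [0, 4, 0], 0],
    [[0.0785, 0, 0.044], [0, 4, 0], 0],
  ],
)

```text
clock: 16.2
tcp_pos: [0.6321, -0.0228, 0.0494]
eef_rot: [179.9, -32.9, -5.6]
force: [-3.1, 0.9, -0.8]
grip_width: 0.0007
```

Run:
```python
from push import *
cur_s()
seq([(s,33) for s in (.205,.21,.215,.22,.225,.23,.235)])
snap('top','t13')
im,w=world('t13')
cv2.imwrite('pics/c13.png',cv2.convertScaleAbs(cv2.resize(cv2.imread('pics/t13.png')[100:300,160:370],(600,571)),alpha=1.5))
```

```text
corner s 0.2000787606406472 lat -0.0005791941842512489 z 0.054548139900533935 f_u -3.1849682278236093 [-3.1107  0.9137 -0.7687] q [-10.7038   6.2922 122.3691   8.548   18.7497  77.5707]
shift [ 0.0044 -0.0006  0.0023] turn [0.0301 0.1156 0.0395] tcp [ 0.6371 -0.0227  0.0498]
shift [ 0.0086 -0.0006  0.005 ] turn [0.0301 0.1156 0.0395] tcp [ 0.6421 -0.0232  0.0498]
shift [ 0.0128 -0.0006  0.0077] turn [0.0301 0.1156 0.0395] tcp [ 0.647  -0.0237  0.0498]
shift [ 0.017  -0.0006  0.0104] turn [0.0301 0.1156 0.0395] tcp [ 0.652  -0.0242  0.0498]
shift [ 0.0212 -0.0006  0.0132] turn [0.0301 0.1156 0.0395] tcp [ 0.657  -0.0247  0.0498]
shift [ 0.0254 -0.0006  0.0159] turn [0.0301 0.1156 0.0395] tcp [ 0.662  -0.0252  0.0498]
shift [ 0.0296 -0.0006  0.0186] turn [0.0301 0.1156 0.0395] tcp [ 0.6669 -0.0257  0.0498]
```

View pics/c13.png

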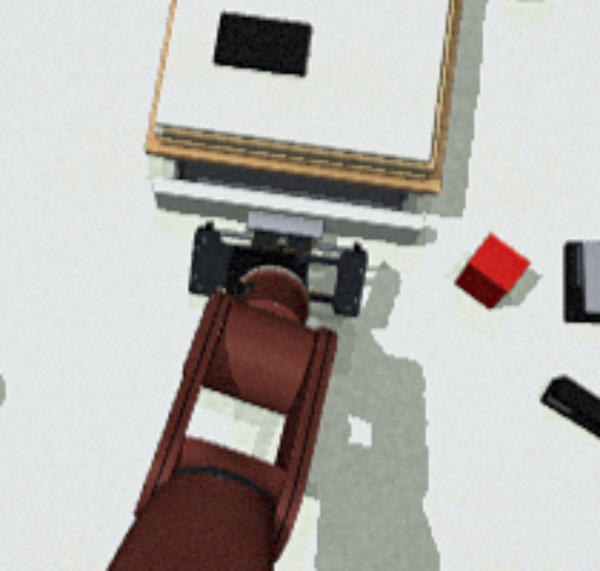

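Call:
apply_moves(
  increments=[
    [[0.0044, 0, 0.0023], [0, 0, 0], 0],
    [[0.0086, 0, 0.005], [0, 0, 0], 0],
    [[0.0128, 0, 0.0077], [0, 0, 0], 0],
    [[0.017, 0, 0.0104], [0, 0, 0], 0],
    [[0.0212, 0, 0.0132], [0, 0, 0], 0],
    [[0.0212, 0, 0.0132], [0, 0, 0], 0],
  ],
)

```text
clock: 16.75
tcp_pos: [0.6583, -0.0257, 0.0516]
eef_rot: [179.9, -33.1, -5.6]
force: [0.5, -0.5, 0.5]
grip_width: 0.0003
```

Run:
```python
from push import *
cur_s()
seq([(s,33) for s in (.23,.235,.24,.245,.25)])
```

```text
corner s 0.22636370576195014 lat -0.0009144437060945153 z 0.056838883264856296 f_u 0.5418092334718291 [ 0.4955 -0.4987  0.5301] q [-10.4463   9.2671 118.7676   7.9227  19.0922  78.4142]
shift [ 0.002  -0.0009  0.0035] turn [ 0.0628 -0.1318  0.0326] tcp [ 0.662  -0.0252  0.0498]
shift [ 0.0062 -0.0009  0.0062] turn [ 0.0628 -0.1318  0.0326] tcp [ 0.6669 -0.0257  0.0498]
shift [ 0.0104 -0.0009  0.009 ] turn [ 0.0628 -0.1318  0.0326] tcp [ 0.6719 -0.0261  0.0498]
shift [ 0.0146 -0.0009  0.0117] turn [ 0.0628 -0.1318  0.0326] tcp [ 0.6769 -0.0266  0.0498]
shift [ 0.0188 -0.0009  0.0144] turn [ 0.0628 -0.1318  0.0326] tcp [ 0.6819 -0.0271  0.0498]
```

Call:
apply_moves(
  increments=[
    [[0.001, 0, 0.002], [0, 0, 0], 0],
    [[0.002, 0, 0.0033], [0, 0, 0], 0],
    [[0.0035, 0, 0.0045], [0, 0, 0], 0],
    [[0.005, 0, 0.0054], [0, 0, 0], 0],
    [[0.0062, 0, 0.0062], [0, 0, 0], 0],
  ],
)

```text
clock: 17.17
tcp_pos: [0.665, -0.0261, 0.0485]
eef_rot: [179.9, -33.0, -5.6]
force: [-3.3, 1.8, 2.2]
grip_width: 0.0004
```

Call:
apply_moves(
  increments=[
    [[0.001, 0, 0.0007], [0, 0, 0], 0],
    [[0.002, 0, 0.0013], [0, 0, 0], 0],
    [[0.003, 0, 0.002], [0, 0, 0], 0],
  ],
)

```text
clock: 17.42
tcp_pos: [0.6684, -0.0264, 0.0484]
eef_rot: [179.9, -32.9, -5.6]
force: [-8.3, 0.9, 4.9]
grip_width: 0.0004
```

Run:
```python
from push import *
cur_s()
```

```text
corner s 0.2365203002469514 lat -0.0006172394043464368 z 0.0535143633627462 f_u -8.365719749002867 [-8.3201  0.8762  4.9242] q [-10.318   10.9349 117.175    7.7047  19.2113  78.7174]
```

Call:
apply_moves(
  increments=[
    [[0.0012, 0, 0.0008], [0, 0, 0], 0],
    [[0.0025, 0, 0.0016], [0, 0, 0], 0],
    [[0.0037, 0, 0.0024], [0, 0, 0], 0],
  ],
)

```text
clock: 17.67
tcp_pos: [0.6716, -0.0267, 0.048]
eef_rot: [179.9, -32.8, -5.5]
force: [-14.5, 0.9, 11.1]
grip_width: 0.0003
```

Call:
apply_moves(
  increments=[
    [[0.0008, 0, 0.0006], [0, 0, 0], 0],
    [[0.0017, 0, 0.0011], [0, 0, 0], 0],
    [[0.0025, 0, 0.0016], [0, 0, 0], 0],
  ],
)

```text
clock: 17.92
tcp_pos: [0.6749, -0.027, 0.0481]
eef_rot: [179.9, -32.8, -5.5]
force: [-11.1, 0.6, 6.3]
grip_width: 0.0005
```

Call:
apply_moves(
  increments=[
    [[0.0008, 0, 0.0006], [0, 0, 0], 0],
    [[0.0017, 0, 0.0011], [0, 0, 0], 0],
  ],
)

```text
clock: 18.08
tcp_pos: [0.6772, -0.0273, 0.0482]
eef_rot: [179.9, -32.9, -5.6]
force: [-7.5, 0.3, 3.7]
grip_width: 0.0005
```

Run:
```python
from push import *
cur_s()
```

```text
corner s 0.24535147551676845 lat -0.0006170221379181387 z 0.05333100548390367 f_u -7.489080476277327 [-7.4952  0.3062  3.6897] q [-10.2325  12.0291 115.8566   7.4638  19.4779  79.0284]
```

Call:
apply_moves(
  increments=[
    [[0.0008, 0, 0.0006], [0, 0, 0], 0],
    [[0.0017, 0, 0.0011], [0, 0, 0], 0],
  ],
)

```text
clock: 18.25
tcp_pos: [0.6795, -0.0275, 0.0483]
eef_rot: [179.9, -32.9, -5.6]
force: [-4.3, 1.2, 2.4]
grip_width: 0.0006
```

Call:
apply_moves(
  increments=[
    [[0.0008, 0, 0.0006], [0, 0, 0], 0],
    [[0.0017, 0, 0.0011], [0, 0, 0], 0],
  ],
)

```text
clock: 18.42
tcp_pos: [0.6813, -0.0276, 0.0481]
eef_rot: [179.9, -32.9, -5.5]
force: [-12.7, 1.3, 7.8]
grip_width: 0.0005
```

Call:
apply_moves(
  increments=[
    [[0.0008, 0, 0.0006], [0, 0, 0], 0],
    [[0.0008, 0, 0.0006], [0, 0, 0], 0],
  ],
)

```text
clock: 18.58
tcp_pos: [0.6816, -0.0277, 0.0479]
eef_rot: [179.9, -32.8, -5.5]
force: [-16.9, 1.0, 11.8]
grip_width: 0.0005
```

Call:
apply_moves(
  increments=[
    [[-0.0004, 0, -0.0003], [0, 0, 0], 0],
    [[-0.0004, 0, -0.0003], [0, 0, 0], 0],
    [[-0.0004, 0, -0.0003], [0, 0, 0], 0],
    [[-0.0004, 0, -0.0003], [0, 0, 0], 0],
    [[-0.0004, 0, -0.0003], [0, 0, 0], 0],
    [[-0.0004, 0, -0.0003], [0, 0, 0], 0],
    [[-0.0004, 0, -0.0003], [0, 0, 0], 0],
    [[-0.0004, 0, -0.0003], [0, 0, 0], 0],
    [[-0.0004, 0, -0.0003], [0, 0, 0], 0],
  ],
)

```text
clock: 19.33
tcp_pos: [0.6814, -0.0277, 0.048]
eef_rot: [179.9, -32.8, -5.5]
force: [-12.8, 0.8, 7.3]
grip_width: 0.0003
```

Run:
```python
from push import *
cur_s()
snap('scene','s14')
cv2.imwrite('pics/c14.png',cv2.convertScaleAbs(cv2.resize(cv2.imread('pics/s14.png')[100:300,140:350],(600,571)),alpha=1.5))
```

```text
corner s 0.24955050815392396 lat -0.000567091573854876 z 0.05319317207135301 f_u -12.822325001180985 [-12.8102   0.7541   7.2726] q [-10.1893  12.5544 115.2163   7.3467  19.6288  79.1694]
```

View pics/c14.png

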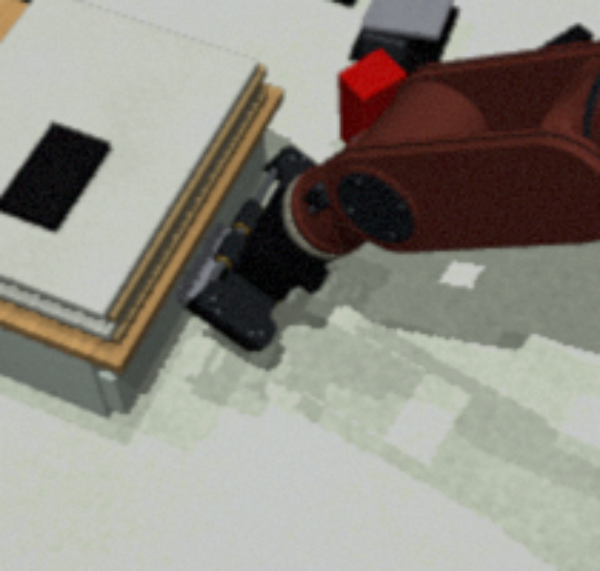

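The drawer is at its stop: the arm has stopped advancing and the force was rising. It was held pressed at about 13 N. Letting go straight back.

Call:
apply_moves(
  increments=[
    [[-0.002, 0, -0.0013], [0, 0, 0], 0],
    [[-0.005, 0, -0.0033], [0, 0, 0], 0],
    [[-0.01, 0, -0.0065], [0, 0, 0], 0],
    [[-0.02, 0, -0.013], [0, 0, 0], 0],
    [[-0.04, 0, -0.026], [0, 0, 0], 0],
    [[-0.06, 0, -0.04], [0, 0, 0], 0],
    [[-0.08, 0, -0.06], [0, 0, 0], 0],
    [[-0.09, 0, -0.07], [0, 0, 0], 0],
    [[-0.09, 0, -0.07], [0, 0, 0], 0],
    [[-0.09, 0, -0.07], [0, 0, 0], 0],
  ],
)

```text
clock: 20.22
tcp_pos: [0.5699, -0.017, 0.0592]
eef_rot: [179.9, -33.1, -5.6]
force: [1.5, -0.5, 1.3]
grip_width: 0.0008
```

Run:
```python
from push import *
cur_s()
snap('scene','s15');snap('top','t15')
a=cv2.convertScaleAbs(cv2.resize(cv2.imread('pics/s15.png')[100:300,140:350],(400,381)),alpha=1.5)
b=cv2.convertScaleAbs(cv2.resize(cv2.imread('pics/t15.png')[100:300,160:370],(400,381)),alpha=1.5)
cv2.imwrite('pics/c15.png',np.hstack([a,b]))
# front board / pull face positions in unit coords s
for f in('s15','t15'):
    im,w=world(f);q=np.stack([(w-pf)@u,(w-pf)@np.array([.0976,.9952,0]),w[...,2]],-1)
    k=(abs(q[...,1])<.04)&(q[...,0]>.22)&(q[...,0]<.30)&(q[...,2]>.045)&(q[...,2]<.075)
    P=q[k];print(f,len(P),np.percentile(P,[3,25,50,97],axis=0) if len(P) else '')
```

```text
corner s 0.13757868049461697 lat -0.0008482212325835504 z 0.06443173383569901 f_u 1.496038527925398 [ 1.4503 -0.5398  1.2521] q [-11.5746  -3.6948 131.2777   9.517   19.697   75.9895]
s15 275 [[ 0.2484 -0.037   0.0524]
 [ 0.251  -0.0189  0.0629]
 [ 0.2586  0.0007  0.0651]
 [ 0.2715  0.0376  0.0726]]
t15 183 [[ 0.2478 -0.0372  0.0505]
 [ 0.2506 -0.0197  0.0613]
 [ 0.2566  0.0004  0.0643]
 [ 0.2706  0.0369  0.0703]]
```

View pics/c15.png

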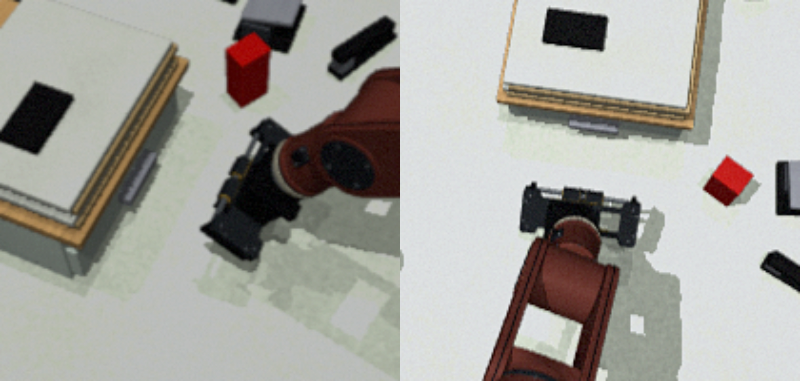

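The drawer is home: the pull face is at about 0.249 m of travel, the same as under pressing. The gripper is clear and the desk items are undisturbed. I'll let the arm settle, then hand in.

Call:
apply_moves(
  increments=[
    [[0, 0, 0], [0, 0, 0], 0],
    [[0, 0, 0], [0, 0, 0], 0],
    [[0, 0, 0], [0, 0, 0], 0],
  ],
)

```text
clock: 20.57
tcp_pos: [0.57, -0.0169, 0.0583]
eef_rot: [179.9, -33.0, -5.6]
force: [0.1, 0.3, 0.2]
grip_width: 0.0003
```

```bash
python3 -c "
from h import *
print(env.read_state()['clock'],env.read_state()['force']);print(env.close_job())"
```

```text
20.5667 [0.1439 0.3318 0.1869]
the job is handed in; nothing more can be done
None
```

The tin now lies flat in the drawer, and the drawer is closed past its catch. I handed the job in at 20.6 s; it returned no verdict.

**What I did:**
- I moved the tin forward clear of the top board, gripped it again with the tool leaning back, turned it over in the grip and set it down. It was about 1° off level when it touched, and I released it there.
- I pushed the drawer home on its pull at about 0.1 m/s, slowing for the catch. The highest reading on the wrist was about 21 N.
- I held it against the stop for about 0.75 s at roughly 13–20 N, then backed straight off.

**Last checks:**
- **Tin:** before closing, the camera fit gave a slope under 0.4° and a top face about 71 mm above the desk, which is right for lying on the floor. I could not see it once the drawer was shut.
- **Drawer:** before closing it was still within about 2 mm of its start. After release, both cameras put the pull face at about 0.248 m of travel, against 0.2496 m while pressed. They can't resolve the last 1–2 mm, so "home" rests on this and on the hard stop I felt.
- **Robot:** the wrist force was near zero at the end, with the gripper about 110 mm clear of the pull.
- **Desk items:** I saw no change to the stapler, the punch or the red look-alike in the last pictures. The arm never went near the mug, but I did not measure any of their positions.

One thing went less smoothly: the arm passed close to a joint limit while turning the tin over, so the tool was briefly about 3–4° off the intended angle. This corrected itself before the tin was set down.

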